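Clear the pail onto its hook and find the full carton by hefting

ROBOT

A 6-joint arm with a two-finger parallel gripper is mounted at the origin on the work surface. World frame = base frame: x ahead of the robot, y to its left, z up, the work surface at z = 0. Lengths are in m, angles in rad, forces in N, time in s.
With the tool pointing down it reaches from about 0.25 to 0.775 m from the base axis. Payload 4 kg.
Tool frame: the origin (TCP) lies midway between the tips of the shut fingers; the grasp point (between the pads) lies 19 mm behind it; y points along the fingers, x is the direction in which the jaws open and shut, and the axes are right-handed (so a half turn about y gives the same grasp; the last joint's range is limited). The gripper opens to 94 mm and grips with 3 to 60 N. Pads are 16 mm wide; open, the fingers measure 119 mm over their backs; the gripper's body (75 mm by 177 mm) begins 78 mm behind the grasp point.
Start: joints at [-1.258, 0.087, 1.371, -0, 1.684, -0.103], TCP at [0.222, -0.503, 0.178] pointing down, gripper open.
Joint ranges: [-3.1, 3.1], [-0.76, 2.03], [0.27, 2.55], [-1.08, 4.22], [0.17, 2.65], [-2.57, 2.57]. Speed limits (rad/s): [2.79, 2.79, 3.14, 3.14, 3.14, 3.14].

INTERFACE

Orientations are given as a unit quaternion [x, y, z, w].
In Python, from cell import monitor, camera, get_calibration, ctrl gives the robot as it stands. The module is installed in compiled form; this text tells all that it offers.
- The arm moves only by the shell command python3 -m creep 'ROWS' [OPENING] [FORCE]. ROWS is JSON, a list of rows, each an object with "translation": the shift along the tool's x, y, z in m, a list of three; "delta_rot": the turn, a rotation vector about the tool's x, y, z in rad, a list of three. In form: [{"translation": [x, y, z], "delta_rot": [rx, ry, rz]}, ...]. A call has 1 to 12 rows; each row shifts and turns the pose as measured when the row begins, along the tool's axes as they then stand; what a row does not reach is not made up. A row lasts 1/8 s, in which the tool goes at most 62.5 mm and 10.7 degrees, less where a joint would pass 70% of its speed; a pose out of reach is approached as far as the arm can. A call with a gripper value outside its range is refused whole. OPENING is the finger opening in m, from 0 to 0.094, set as the call begins (- or left out, the last holds). The fingers move at their own pace and stop on an object; FORCE is the grip in N (left out, the last holds). Time passes only in rows, so rows that do not move let the fingers close. It gives the time, the measured TCP pose, the force and the opening at its end, in the units of the state.
- monitor.read_state(): the state, without advancing time (a new reading comes with each control period).
- camera(name): name is "scene" or "top"; returns the picture (384x512x3 uint8, blue, green, red); there is no depth.
- get_calibration(name): a dict with "camera_matrix" (3x3 intrinsics, pixels), "rvec" (rotation vector, rad) and "tvec" (3), from world to camera coordinates, as OpenCV has them. Camera axes: x right, y down, z forward; pixel columns grow to the right and rows downward; lengths in m; the calibration is good to about 2 mm. A picture is of the moment at which its call begins. get_calibration takes no time and is no camera call.
- ctrl.hand_in(): hands the job in, once; it reports no verdict.
The state is a dict: "time_s": time; "joint_positions": joint angles; "qd": joint speeds; "joint_efforts": joint torques, N m; "tool_pos": TCP position; "ee_rot": TCP orientation; "force": force on the tool from outside, world axes, zero at the start; "wrist_torque": the same for the moment, N m; "width": finger opening in m.
Only numpy, scipy, OpenCV 4.12 (cv2) and the standard library are available. Lean on these libraries where they do the work, as an engineer would, in place of code of your own. Each camera call takes 0.05 s, during which the arm holds its last target.

TASK

Take the steel pail off the middle carton and hang it by its handle on the hook of the stand. Then heft the three identical cartons one after another from the robot's left to its right, lifting each clear of the bench and setting it back upright where it stood, to find the heaviest; leave the other bench items alone. Finish while holding the heaviest carton up, level and still, with its bottom higher than the tops of the other two cartons, and keep holding it.

Things in the scene. Friction and masses are not known exactly. Their poses are not given: they have to be found in the camera images.
- table: The packing bench: plywood top, its surface at z = 0. Its own origin is of no use.
- carton_left: The carton farthest to the robot's left (largest y). Identical closed cardboard carton, 60 x 60 x 90 high, rigid, with a strip of pale tape over the top along its own x axis; standing upright. Origin: centre of its underside; z up; x and y along its horizontal edges. Its weight cannot be seen: one of the three cartons weighs 0.45 to 0.65 kg (it is packed full), the other two 0.17 to 0.27 kg; what is inside may shift by 2 mm.
- carton_middle: The carton in the middle, the one with the pail standing on it. Identical closed cardboard carton, 60 x 60 x 90 high, rigid, with a strip of pale tape over the top along its own x axis; standing upright. Origin: centre of its underside; z up; x and y along its horizontal edges. Its weight cannot be seen: one of the three cartons weighs 0.45 to 0.65 kg (it is packed full), the other two 0.17 to 0.27 kg; what is inside may shift by 2 mm.
- carton_right: The carton farthest to the robot's right of the three (smallest y). Identical closed cardboard carton, 60 x 60 x 90 high, rigid, with a strip of pale tape over the top along its own x axis; standing upright. Origin: centre of its underside; z up; x and y along its horizontal edges. Its weight cannot be seen: one of the three cartons weighs 0.45 to 0.65 kg (it is packed full), the other two 0.17 to 0.27 kg; what is inside may shift by 2 mm.
- pail: Small steel serving pail, 0.2 kg: round, underside 56 diameter, rim 84 diameter, 70 high, with a rigid upright handle: two wires, 106 apart, rise from the rim and carry a straight round wooden grip bar (12 diameter, 106 long) along the pail's own y axis, its centre line 135 above the underside; the space below the bar is open down to the rim. Origin: centre of the underside; z up. At the start it stands on the middle carton, origin 90 above the bench.
- pail_bar (a point): Middle of the pail's wooden grip bar, on its centre line; the bar runs 53 either way along the pail's y axis.
- hook_stand: Steel hook stand, fixed to the bench: base plate 110 x 110 x 10, upright post 16 diameter to 245 high, and from the post a level round hook arm, 8 diameter, centre line 240 above the bench, that runs 125 out from the post's axis along the stand's own -x axis (roughly towards the robot) and then turns up at its tip: the tip's centre is 135 out and 256 high, its top 260 high. Origin: on the post's axis at the bench; z up.
- tumbler: Bystander: a clear glass tumbler, 72 diameter at the rim, 120 high, standing. Origin: centre of the underside.
- tape_roll: Bystander: a roll of amber tape lying flat, 90 diameter, 45 high. Origin: centre of the underside.
- stapler: Bystander: a grey stapler, 130 x 32 x about 50 high, lying along its own x axis. Origin: centre of the underside.
Mind the look-alikes: they are no part of the job. There is more than one size of the hook_stand; the job needs the smallest. What is shaped like the carton_right but green is not meant.

How it is judged:
On the way, in this order (a step that is already met when the one before it is completed fails the run):
1. the pail hangs by its grip bar on the hook arm, let go (contact force between pail and hook_stand above 0.8 N and contact force between pail and the arm below 0.1 N and contact force between pail and the fingers below 0.1 N and z of pail_bar in the frame of hook_stand between 0.235 and 0.275 m and x of pail_bar in the frame of hook_stand between -0.14 and -0.01 m and y of pail_bar in the frame of hook_stand between -0.05 and 0.05 m and angle between pail's own z axis and vertical below 0.7 rad), for 0.3 s.
2. the left carton is hefted: held by the fingers, its underside more than 15 mm above the bench (height (world z) of carton_left above 0.015 m and contact force between carton_left and the fingers above 2 N and contact force between carton_left and table below 0.05 N), for 0.2 s.
3. the middle carton is hefted: held by the fingers, its underside more than 15 mm above the bench (height (world z) of carton_middle above 0.015 m and contact force between carton_middle and the fingers above 2 N and contact force between carton_middle and table below 0.05 N), for 0.2 s.
4. the right carton is hefted: held by the fingers, its underside more than 15 mm above the bench (height (world z) of carton_right above 0.015 m and contact force between carton_right and the fingers above 2 N and contact force between carton_right and table below 0.05 N), for 0.2 s.
At the end, for the whole second after the job is handed in: Pail hangs by its bar on the hook arm, leaning under 40 degrees, let go. Heaviest carton held in the fingers alone, underside over 90 mm up, within 17 degrees of level, still. The two light ones (each under 3.9 N on the bench) stand upright on the bench within 50 mm of their start, untouched (all of step 1 and ((height (world z) of carton_left above 0.09 m and contact force between carton_left and the fingers above 2 N and contact force between carton_left and table below 0.05 N and angle between carton_left's own z axis and vertical below 0.3 rad and linear speed of carton_left below 0.05 m/s and contact force between carton_left and pail below 0.05 N and contact force between carton_left and hook_stand below 0.05 N and contact force between carton_left and tumbler below 0.05 N and height (world z) of each of carton_middle, carton_right below 0.006 m and angle between each of carton_middle, carton_right's own z axis and vertical below 0.08 rad and distance of each of carton_middle, carton_right from where it was at the start of the episode below 0.05 m and linear speed of each of carton_middle, carton_right below 0.03 m/s and contact force between carton_middle and table between 0.8 and 3.9 N and contact force between each of carton_middle, carton_right and the fingers below 0.1 N and contact force between each of carton_middle, carton_right and carton_left below 0.05 N and contact force between carton_right and table between 0.8 and 3.9 N) or (height (world z) of carton_middle above 0.09 m and contact force between carton_middle and the fingers above 2 N and contact force between carton_middle and table below 0.05 N and angle between carton_middle's own z axis and vertical below 0.3 rad and linear speed of carton_middle below 0.05 m/s and contact force between carton_middle and pail below 0.05 N and contact force between carton_middle and hook_stand below 0.05 N and contact force between carton_middle and tumbler below 0.05 N and height (world z) of each of carton_left, carton_right below 0.006 m and angle between each of carton_left, carton_right's own z axis and vertical below 0.08 rad and distance of each of carton_left, carton_right from where it was at the start of the episode below 0.05 m and linear speed of each of carton_left, carton_right below 0.03 m/s and contact force between carton_left and table between 0.8 and 3.9 N and contact force between each of carton_left, carton_right and the fingers below 0.1 N and contact force between each of carton_left, carton_right and carton_middle below 0.05 N and contact force between carton_right and table between 0.8 and 3.9 N) or (height (world z) of carton_right above 0.09 m and contact force between carton_right and the fingers above 2 N and contact force between carton_right and table below 0.05 N and angle between carton_right's own z axis and vertical below 0.3 rad and linear speed of carton_right below 0.05 m/s and contact force between carton_right and pail below 0.05 N and contact force between carton_right and hook_stand below 0.05 N and contact force between carton_right and tumbler below 0.05 N and height (world z) of each of carton_left, carton_middle below 0.006 m and angle between each of carton_left, carton_middle's own z axis and vertical below 0.08 rad and distance of each of carton_left, carton_middle from where it was at the start of the episode below 0.05 m and linear speed of each of carton_left, carton_middle below 0.03 m/s and contact force between carton_left and table between 0.8 and 3.9 N and contact force between each of carton_left, carton_middle and the fingers below 0.1 N and contact force between each of carton_left, carton_middle and carton_right below 0.05 N and contact force between carton_middle and table between 0.8 and 3.9 N))); the arm keeps its last pose, push and grip.
It fails at once if the tumbler is disturbed (moved more than 30 mm) (distance of tumbler from where it was at the start of the episode above 0.03 m).
It fails at once if the tape roll is disturbed (moved more than 30 mm) (distance of tape_roll from where it was at the start of the episode above 0.03 m).
It fails at once if the stapler is disturbed (moved more than 30 mm) (distance of stapler from where it was at the start of the episode above 0.03 m).
It fails at once if a carton is tipped over (angle between any of carton_left, carton_middle, carton_right's own z axis and vertical above 0.7 rad).
It fails at once if the pail is dropped to the bench (height (world z) of pail below 0.06 m).
It also fails if it takes over 72 s, if anything falls off the work surface, if the arm or the gripper's body presses on something with over 40 N, if the wrist force passes 120 N, or if a joint passes its speed limit or range.

## Working session

There is one attempt and no reset: what is moved stays moved. The work goes in short steps, Python scripts to look and compute and a shell command to move; the robot and the scene stay as the last step left them, time stands still between calls to the robot, and variables do not carry over. Pictures are saved under pics/ and viewed, and the job is handed in when it is done.

```bash
mkdir -p pics; python3 - <<'E'
from cell import monitor, camera, get_calibration
import cv2
print(monitor.read_state())
for n in("scene","top"):
    cv2.imwrite(f"pics/{n}0.png",camera(n)); c=get_calibration(n); print(n,c)
E
```

```text
{'time_s': 0.0, 'joint_positions': array([-1.25809424e+00,  8.79365169e-02,  1.37218376e+00, -2.92164475e-05,
        1.68358229e+00, -1.03120119e-01]), 'qd': array([-0.00069499,  0.0004544 ,  0.00111134, -0.00088597,  0.00097358,
        0.00087303]), 'joint_efforts': array([-1.20375775e-03, -3.40189362e+01, -3.02426040e+01,  7.14902231e-02,
        3.30252678e-02, -1.70019198e-04]), 'tool_pos': array([ 0.22196477, -0.50258862,  0.17685009]), 'ee_rot': array([-0.59197795,  0.38661086, -0.38543843,  0.59290081]), 'force': array([-0.37385295, -0.92448728, -0.51619426]), 'wrist_torque': array([-0.03851655,  0.01362902,  0.00048865]), 'width': 0.09384033261454365}
scene {'camera_matrix': array([[406.42118519,   0.        , 254.10910781],
       [  0.        , 406.42118519, 197.50992229],
       [  0.        ,   0.        ,   1.        ]]), 'rvec': array([ 1.99668017,  1.37981717, -0.60954372]), 'tvec': array([-0.11423822, -0.32675812,  1.79012614])}
top {'camera_matrix': array([[377.64315508,   0.        , 253.21623434],
       [  0.        , 377.64315508, 188.07798041],
       [  0.        ,   0.        ,   1.        ]]), 'rvec': array([ 2.14945519, -2.10798081,  0.16620489]), 'tvec': array([-0.09020815,  0.65887806,  1.52131365])}
```

View pics/scene0.png

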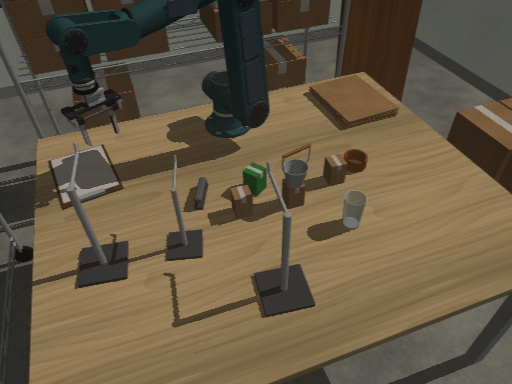

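View pics/top0.png

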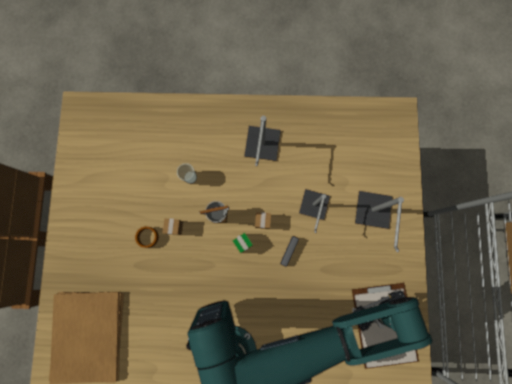

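The scene picture shows three stands: base plates at about (103,263), (185,244) and (284,289). The one at (185,244) looks smallest. The pail is at (295,175), with cartons at (242,202), (293,192) and (335,170). The green box at (255,180) is a decoy. I'll zoom in for detail.

```bash
cat > h.py <<'E'
import numpy as np, cv2
from cell import monitor, camera, get_calibration
from scipy.spatial.transform import Rotation as R
def ray(n,u,v):
    c=get_calibration(n);Rm=cv2.Rodrigues(c['rvec'])[0]
    o=-Rm.T@c['tvec']; p=cv2.undistortPoints(np.array([[[u,v]]],float),c['camera_matrix'],None)[0,0]
    return o,(Rm.T@np.array([p[0],p[1],1.]))
def onz(n,u,v,z):
    o,d=ray(n,u,v); return o+d*(z-o[2])/d[2]
def tri(u1,u2):
    o1,d1=ray('scene',*u1);o2,d2=ray('top',*u2)
    A=np.c_[d1,-d2];s=np.linalg.lstsq(A,o2-o1,rcond=None)[0]
    a=o1+s[0]*d1;b=o2+s[1]*d2
    return (a+b)/2,np.linalg.norm(a-b)
def proj(n,P):
    c=get_calibration(n);return cv2.projectPoints(np.array(P,float).reshape(-1,1,3),c['rvec'],c['tvec'],c['camera_matrix'],None)[0][:,0]
E
python3 - <<'E'
from h import *
s=cv2.imread('pics/scene0.png');t=cv2.imread('pics/top0.png')
def crop(im,x0,y0,w,h,k,f): cv2.imwrite(f,cv2.resize(im[y0:y0+h,x0:x0+w],None,fx=k,fy=k,interpolation=cv2.INTER_CUBIC))
crop(s,150,135,240,130,3.3,'pics/s1.png')
crop(t,130,155,210,120,3.8,'pics/t1.png')
for n in('scene','top'):
  o,d=ray(n,256,192);print(n,o)
print(R.from_quat(monitor.read_state()['ee_rot']).as_matrix().round(3))
E
```

```text
scene [ 1.46702207 -0.39461695  1.00821452]
top [ 0.39821721 -0.09800773  1.60887245]
[[ 0.404 -0.001  0.915]
 [-0.915  0.002  0.404]
 [-0.002 -1.     0.   ]]
```

View pics/s1.png

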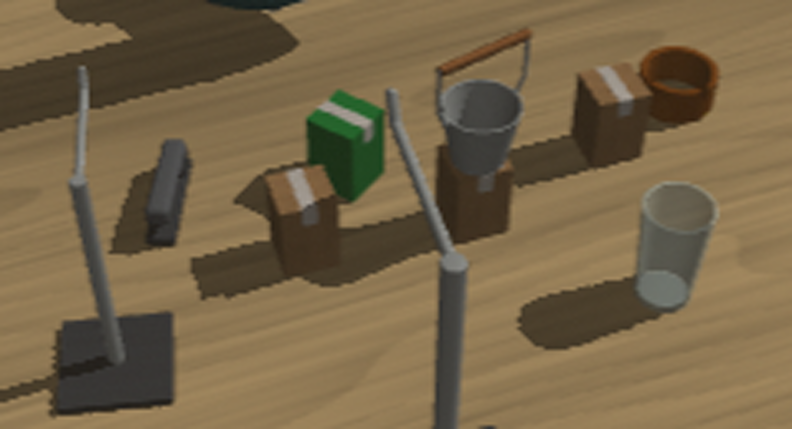

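View pics/t1.png

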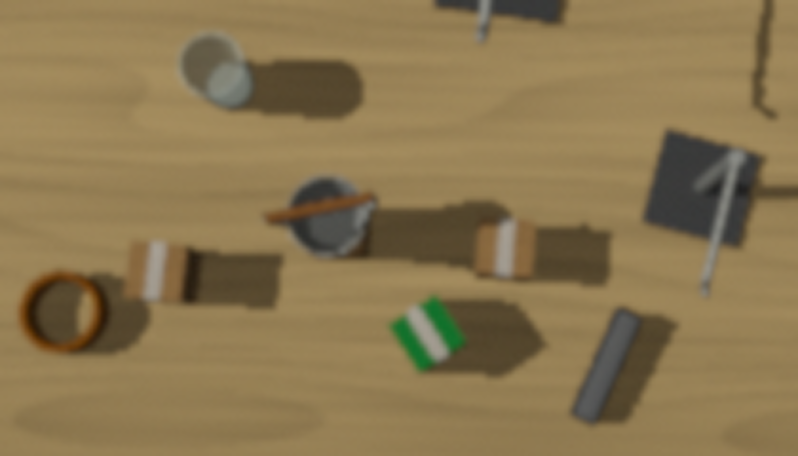

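```bash
python3 - <<'E'
from h import *
T=lambda x,y:((x+.5)/3.8-.5+130,(y+.5)/3.8-.5+155)
S=lambda x,y:((x+.5)/3.3-.5+150,(y+.5)/3.3-.5+135)
def p(n,v): print(n,np.round(v,4) if not isinstance(v,tuple) else (np.round(v[0],4),round(v[1],4)))
for nm,q in dict(Lctr=(157,272),La=(127,240),Lb=(134,301),Lc=(188,244),Ld=(186,304),Ltape1=(160,241),Ltape2=(152,301),R=(506,248),Ra=(481,217),Rb=(536,222),Rc=(476,275),Rd=(532,277),Rt1=(513,219),Rt2=(499,277)).items(): p(nm,onz('top',*T(*q),.09))
for nm,q in dict(bar1=(268,217),bar2=(373,198)).items(): p(nm,onz('top',*T(*q),.225))
p('rim',onz('top',*T(329,216),.16))
p('post',onz('top',*T(737,157),.245));p('tip',onz('top',*T(706,290),.26));p('base',onz('top',*T(704,187),.01))
for c in [(666,130),(763,155),(741,246),(645,218)]: p('bc',onz('top',*T(*c),.01))
p('bar1',tri(S(530,35),T(268,217)));p('bar2',tri(S(441,70),T(373,198)))
p('post',tri(S(79,182),T(737,157)));p('tip',tri(S(83,70),T(706,290)))
p('Lc_scene',onz('scene',*S(612,86),.09));p('Rc_scene',onz('scene',*S(303,189),.09))
p('Mb scene corner',onz('scene',*S(459,243),0)); p('Mtopcorner near',onz('scene',*S(511,148),.09));p('M top R',onz('scene',*S(438,148),.09))
p('Mbot right',onz('scene',*S(511,231),.0))
for nm,q in dict(tumb=(212,68)).items():p(nm,onz('top',*T(*q),.12))
p('tape',onz('top',*T(63,312),.045));p('st1',onz('top',*T(627,312),.05));p('st2',onz('top',*T(585,415),.05))
p('green',onz('top',*T(429,334),.09))
print(proj('top',[[0.4,0,0.1]]))
E
```

```text
Lctr [0.493  0.2496 0.09  ]
La [0.5262 0.2835 0.09  ]
Lb [0.4621 0.2722 0.09  ]
Lc [0.5232 0.2184 0.09  ]
Ld [0.46   0.2171 0.09  ]
Ltape1 [0.5258 0.2483 0.09  ]
Ltape2 [0.4624 0.2532 0.09  ]
R [ 0.5256 -0.1189  0.09  ]
Ra [ 0.558  -0.0919  0.09  ]
Rb [ 0.5538 -0.1503  0.09  ]
Rc [ 0.4965 -0.0878  0.09  ]
Rd [ 0.4955 -0.1468  0.09  ]
Rt1 [ 0.5565 -0.1259  0.09  ]
Rt2 [ 0.4948 -0.1121  0.09  ]
bar1 [0.5398 0.114  0.225 ]
bar2 [0.5603 0.0127 0.225 ]
rim [0.5487 0.062  0.16  ]
post [ 0.6041 -0.3368  0.245 ]
tip [ 0.4757 -0.3039  0.26  ]
base [ 0.6049 -0.3407  0.01  ]
bc [ 0.6689 -0.2983  0.01  ]
bc [ 0.6424 -0.4071  0.01  ]
bc [ 0.5396 -0.3813  0.01  ]
bc [ 0.5688 -0.2747  0.01  ]
bar1 (array([0.5408, 0.1163, 0.223 ]), np.float64(0.0043))
bar2 (array([0.561 , 0.0146, 0.2247]), np.float64(0.004))
post (array([ 0.6051, -0.3362,  0.2399]), np.float64(0.003))
tip (array([ 0.4763, -0.3028,  0.2558]), np.float64(0.0036))
Lc_scene [0.4993 0.2474 0.09  ]
Rc_scene [ 0.5303 -0.1156  0.09  ]
Mb scene corner [0.5768 0.0375 0.    ]
Mtopcorner near [0.5506 0.1034 0.09  ]
M top R [0.5231 0.0338 0.09  ]
Mbot right [0.5805 0.0957 0.    ]
tumb [0.708  0.1965 0.12  ]
tape [0.4506 0.3597 0.045 ]
st1 [ 0.4625 -0.2509  0.05  ]
st2 [ 0.3528 -0.2064  0.05  ]
green [ 0.4339 -0.0397  0.09  ]
[[232.15159056 250.93276106]]
```

The measurements agree with the sizes given: the middle stand's post top is at z≈0.24, its base edges are 110 mm and the bar is at 0.224. The other two stands are obstacles, so I'll locate their arms before moving.

```bash
python3 - <<'E'
from h import *
s=cv2.imread('pics/scene0.png');t=cv2.imread('pics/top0.png')
k=4
a=cv2.resize(s[140:240,50:150],None,fx=k,fy=k,interpolation=2);b=cv2.resize(s[150:250,240:340],None,fx=k,fy=k,interpolation=2)
c=cv2.resize(t[110:190,230:330],None,fx=k,fy=k,interpolation=2);d=cv2.resize(t[180:260,350:450],None,fx=k,fy=k,interpolation=2)
cv2.imwrite('pics/o1.png',np.hstack([a,b]));cv2.imwrite('pics/o2.png',np.hstack([c,d]))
E
```

```text
(no output)
```

View pics/o1.png

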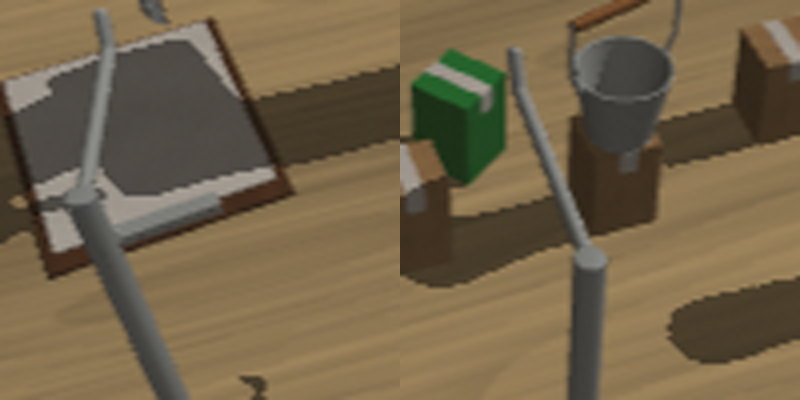

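View pics/o2.png

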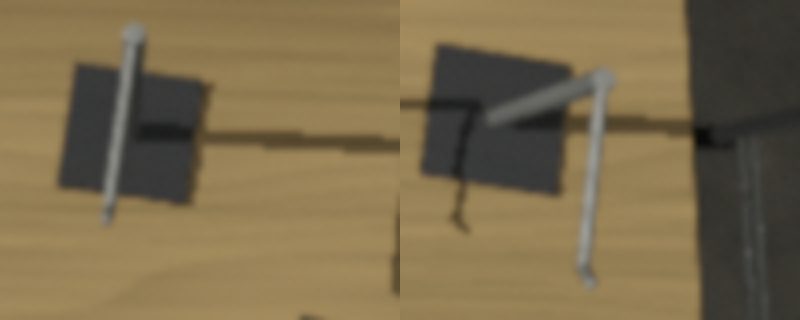

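```bash
python3 - <<'E'
from h import *
f=lambda x,y,ox,oy:(x/4+ox,y/4+oy)
print('A post',tri(f(190+400-400,0,0,0) if 0 else f(190,258,240,150),f(133,35,230,110)))
print('A tip',tri(f(115,52,240,150),f(106,215,230,110)))
print('B post',tri(f(82,196,50,140),f(203,77,350,180)))
print('B tip',tri(f(101,14,50,140),f(187,280,350,180)))
import math
tx=np.array([-.968*1+0,.25]) 
print(math.degrees(math.atan2(.033,-.128))-180)
E
```

```text
A post (array([ 0.87064433, -0.10976172,  0.31335504]), np.float64(0.004088309340659759))
A tip (array([ 0.69977266, -0.08902302,  0.33312444]), np.float64(0.003518480920243752))
B post (array([ 0.58730384, -0.58801598,  0.31357327]), np.float64(0.004147490336750027))
B tip (array([ 0.41396662, -0.56217497,  0.33020479]), np.float64(0.0016531216619379463))
-14.456755400054845
```

Tips A (0.70, -0.09, 0.33) and B (0.41, -0.56, 0.33) are clear of my path. Next I'll turn the jaws square to the bar (yaw 11.5°) while rising.

```bash
cat >> h.py <<'E'
def to(p,yaw=None):
    s=monitor.read_state();M=R.from_quat(s['ee_rot']).as_matrix()
    y=np.degrees(np.arctan2(M[1,0],M[0,0]))
    print('t',round(s['time_s'],2),'pos',s['tool_pos'].round(4),'yaw',y.round(2),'w',round(s['width'],4),'F',s['force'].round(2),'down err deg',np.degrees(np.arccos(-M[2,1])).round(2))
    print('tool delta',(M.T@(np.array(p)-s['tool_pos'])).round(4), 'ry rad', None if yaw is None else round(np.radians(-(yaw-y)),4))
E
python3 -m creep '[{"translation":[0,-0.02,0],"delta_rot":[0,-0.17,0]},{"translation":[0,-0.02,0],"delta_rot":[0,-0.17,0]},{"translation":[0,-0.02,0],"delta_rot":[0,-0.17,0]},{"translation":[0,-0.02,0],"delta_rot":[0,-0.17,0]},{"translation":[0,-0.02,0],"delta_rot":[0,-0.17,0]},{"translation":[0,-0.02,0],"delta_rot":[0,-0.17,0]},{"translation":[0,-0.02,0],"delta_rot":[0,-0.17,0]},{"translation":[0,-0.02,0],"delta_rot":[0,-0.17,0]}]' 0.094 50
python3 -c "
from h import *
to([0.545,0.091,0.29],11.5)"
```

```text
time_s: 1.1
tool_pos: [0.2214, -0.5008, 0.3333]
ee_rot: [-0.695, -0.087, 0.089, 0.708]
force: [-0.4, -0.6, 0.5]
width: 0.0939
t 1.1 pos [ 0.2214 -0.5008  0.3333] yaw 14.34 w 0.0939 F [-0.38 -0.58  0.47] down err deg 1.07
tool delta [0.4601 0.052  0.4923] ry rad 0.0495
```

```bash

python3 -m creep '[{"translation":[0.042,0.004,0.045],"delta_rot":[0,0.0,0]},{"translation":[0.042,0.004,0.045],"delta_rot":[0,0.01,0]},{"translation":[0.042,0.004,0.045],"delta_rot":[0,0.01,0]},{"translation":[0.042,0.004,0.045],"delta_rot":[0,0.01,0]},{"translation":[0.042,0.004,0.045],"delta_rot":[0,0.01,0]},{"translation":[0.042,0.004,0.045],"delta_rot":[0,0.01,0]},{"translation":[0.042,0.004,0.045],"delta_rot":[0,0,0]},{"translation":[0.042,0.004,0.045],"delta_rot":[0,0,0]},{"translation":[0.042,0.004,0.045],"delta_rot":[0,0,0]},{"translation":[0.042,0.004,0.045],"delta_rot":[0,0,0]}]'
python3 - <<'E'
from h import *
to([0.545,0.091,0.29],11.5)
print(R.from_quat(monitor.read_state()['ee_rot']).as_matrix().round(3))
E
```

```text
time_s: 2.35
tool_pos: [0.5367, 0.0353, 0.296]
ee_rot: [-0.696, -0.065, 0.069, 0.711]
force: [0.9, -0.5, 0.1]
width: 0.0945
t 2.35 pos [0.5367 0.0353 0.296 ] yaw 10.88 w 0.0945 F [ 0.88 -0.46  0.13] down err deg 1.27
tool delta [0.0187 0.0071 0.053 ] ry rad -0.0109
[[ 0.982 -0.009 -0.189]
 [ 0.189  0.02   0.982]
 [-0.005 -1.     0.022]]
```

```bash
cat >> h.py <<'E'
def lvl():
    M=R.from_quat(monitor.read_state()['ee_rot']).as_matrix(); d=M.T@[0,0,-1.]
    print('level rot',np.cross([0,1,0],d).round(4))
E
python3 -m creep '[{"translation":[0.012,0.003,0.035],"delta_rot":[-0.022,-0.011,-0.005]},{"translation":[0.006,0.002,0.018],"delta_rot":[0,0,0]},{"translation":[0,0,0],"delta_rot":[0,0,0]}]'
python3 - <<'E'
from h import *
to([0.545,0.091,0.208],11.5);lvl()
cv2.imwrite('pics/s2.png',cv2.resize(camera('scene')[100:220,220:380],None,fx=4.5,fy=4.5,interpolation=2))
E
```

```text
time_s: 2.72
tool_pos: [0.5446, 0.0968, 0.287]
ee_rot: [0.703, 0.071, -0.076, -0.703]
force: [0.8, 0.4, -0.6]
width: 0.0938
t 2.73 pos [0.5446 0.0968 0.287 ] yaw 11.93 w 0.0938 F [ 0.83  0.38 -0.61] down err deg 0.4
tool delta [-0.0003  0.079  -0.0058] ry rad 0.0075
level rot [-0.0006  0.     -0.0069]
```

View pics/s2.png

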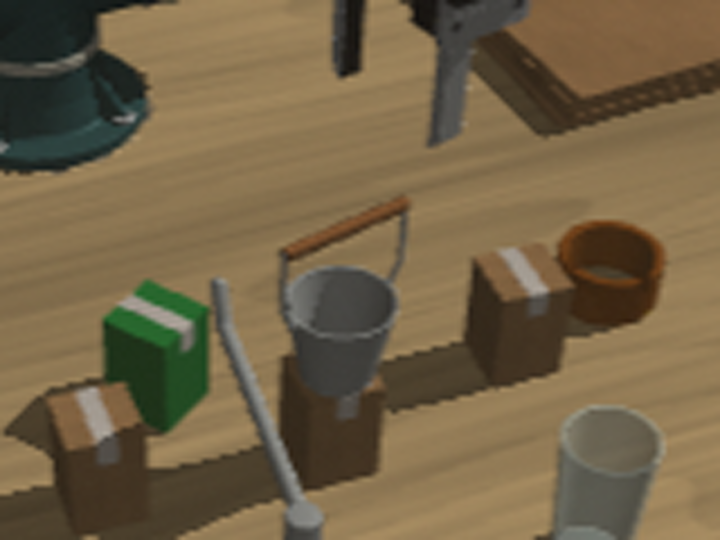

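The finger tips (about (347,72) and (445,140) in the crop) lie either side of the bar's left part, as planned. Now I'll descend and grip.

```bash

python3 -m creep '[{"translation":[0,0.03,-0.004],"delta_rot":[0,0,0]},{"translation":[0,0.025,-0.003],"delta_rot":[0,0,0]},{"translation":[0,0.018,0],"delta_rot":[0,0,0]},{"translation":[0,0.003,0],"delta_rot":[0,0,0]}]'
python3 - <<'E'
from h import *
to([0.545,0.091,0.210],11.5);lvl()
cv2.imwrite('pics/s3.png',cv2.resize(camera('scene')[100:220,220:380],None,fx=4.5,fy=4.5,interpolation=2))
E
```

```text
time_s: 3.28
tool_pos: [0.5458, 0.0834, 0.2107]
ee_rot: [0.704, 0.069, -0.072, -0.703]
force: [0.9, 0.1, 0.3]
width: 0.0936
t 3.27 pos [0.5458 0.0834 0.2107] yaw 11.48 w 0.0936 F [0.94 0.11 0.28] down err deg 0.27
tool delta [0.0007 0.0007 0.0076] ry rad -0.0004
level rot [ 0.0019  0.     -0.0042]
```

View pics/s3.png

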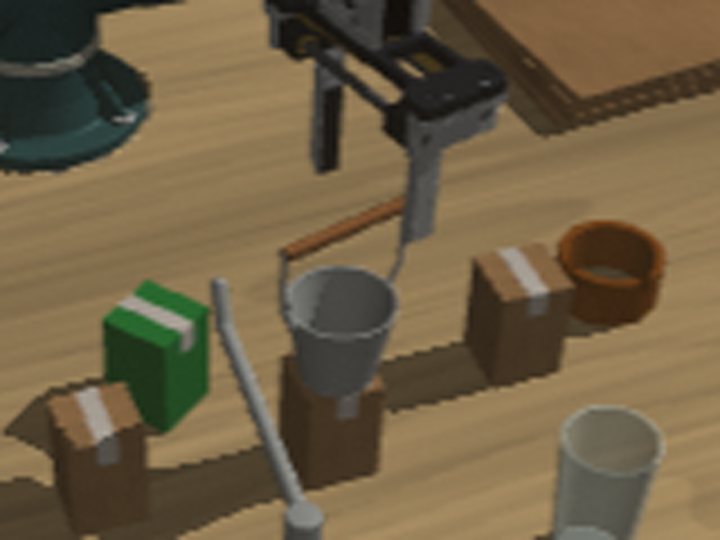

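```bash

python3 -m creep '[{"translation":[0,0,0.006],"delta_rot":[0,0,0]},{"translation":[0,0,0],"delta_rot":[0,0,0]},{"translation":[0,0,0],"delta_rot":[0,0,0]},{"translation":[0,0,0],"delta_rot":[0,0,0]},{"translation":[0,0,0],"delta_rot":[0,0,0]},{"translation":[0,0,0],"delta_rot":[0,0,0]}]' 0 50
python3 - <<'E'
from h import *
to([0.545,0.09,0.31]);lvl()
E
```

```text
time_s: 4.08
tool_pos: [0.5464, 0.0892, 0.2151]
ee_rot: [0.705, 0.072, -0.069, -0.703]
force: [0.6, -0.6, -0.2]
width: 0.0371
t 4.08 pos [0.5464 0.0892 0.2151] yaw 11.43 w 0.0371 F [ 0.6  -0.65 -0.17] down err deg 0.25
tool delta [-0.001  -0.0949  0.0008] ry rad None
level rot [ 0.0032 -0.      0.003 ]
```

```bash

python3 -m creep '[{"translation":[0,0.002,0],"delta_rot":[0,0,0]},{"translation":[0,0,0],"delta_rot":[0,0,0]},{"translation":[0,0,0],"delta_rot":[0,0,0]},{"translation":[0,0,0],"delta_rot":[0,0,0]}]' 
python3 - <<'E'
from h import *
to([0.545,0.09,0.31]);lvl()
E
```

```text
time_s: 4.58
tool_pos: [0.5463, 0.0892, 0.2127]
ee_rot: [0.705, 0.071, -0.069, -0.703]
force: [1.1, -0.8, -0.4]
width: 0.0011
t 4.58 pos [0.5463 0.0892 0.2127] yaw 11.44 w 0.0011 F [ 1.09 -0.76 -0.38] down err deg 0.23
tool delta [-0.0009 -0.0973  0.0008] ry rad None
level rot [ 0.0032 -0.      0.0024]
```

The fingers shut to 1 mm, so the bar was missed. I'll look.

```bash

python3 - <<'E'
from h import *
a=cv2.resize(camera('scene')[110:210,240:340],None,fx=4,fy=4,interpolation=2);b=cv2.resize(camera('top')[160:260,170:270],None,fx=4,fy=4,interpolation=2)
cv2.imwrite('pics/s4.png',np.hstack([a,b]))
P=monitor.read_state()['tool_pos'];print(proj('scene',P),proj('top',P))
E
```

```text
[[302.35183044 150.8570617 ]] [[207.38818796 210.45875934]]
```

View pics/s4.png

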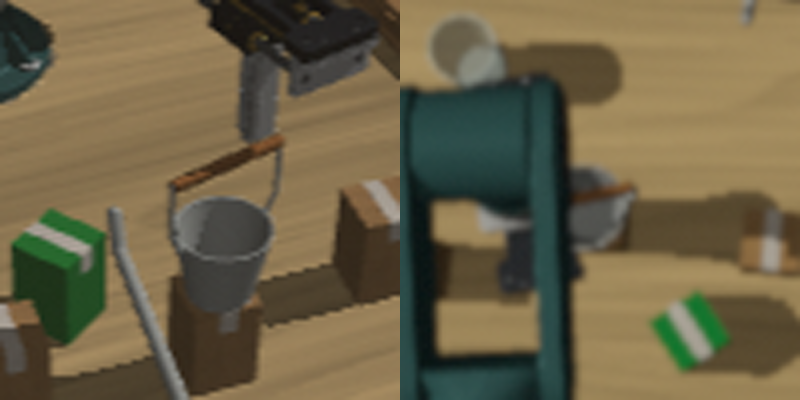

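```bash

python3 - <<'E'
from h import *
print('near tip open (now expected)',proj('scene',[[0.5458+.047*.98,0.0834+.047*.2,.2107],[0.5458+.060*.98,0.0834+.060*.2,.2107]]),'far',proj('scene',[0.5458-.047*.98,0.0834-.047*.2,.2107]))
a=camera('scene');cv2.imwrite('pics/s5.png',cv2.resize(a[115:175,270:340],None,fx=10,fy=10,interpolation=0))
E
```

```text
near tip open (now expected) [[309.61463452 159.45028865]
 [312.18357281 161.66410459]] far [[291.97013518 144.24491218]]
```

View pics/s5.png

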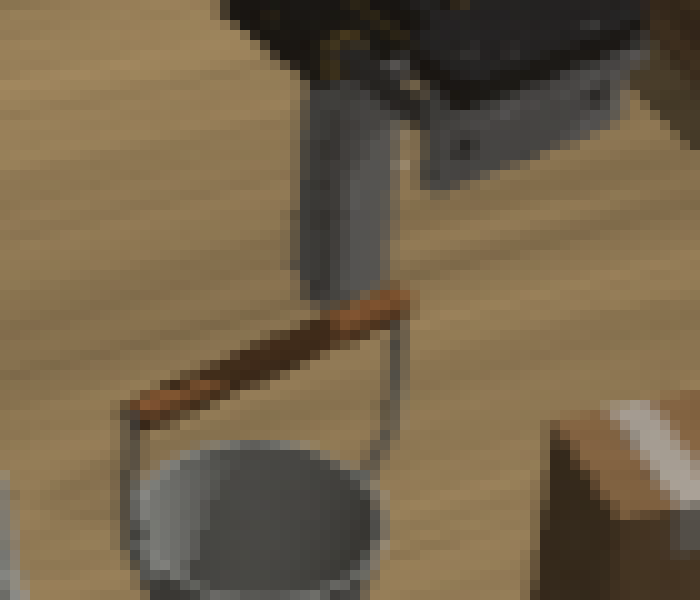

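```bash

python3 - <<'E'
from h import *
T=np.array([.222,-.5026,.1769]);x=np.array([.404,-.915,0])
print(proj('scene',[T+x*.047,T+x*.06,T-x*.047,T-x*.06]),proj('top',[T+x*.05,T-x*.05]))
cv2.imwrite('pics/s6.png',cv2.resize(cv2.imread('pics/scene0.png')[90:160,50:140],None,fx=8,fy=8,interpolation=0))
# candidates now
s=monitor.read_state()['tool_pos']
for dz in(0,.01,.015,.02,.025):print(dz,proj('scene',s+[0,0,dz]))
E
```

```text
[[ 92.56086947 150.59915735]
 [ 89.03702802 152.28993445]
 [117.10435217 138.8229299 ]
 [120.37444962 137.25390191]] [[379.41779793 297.73210865]
 [354.5662786  308.65354421]]
0 [[302.35505708 150.84920593]]
0.01 [[302.54850236 148.32530634]]
0.015 [[302.64601261 147.05308042]]
0.02 [[302.74405366 145.77392916]]
0.025 [[302.84262985 144.48779585]]
```

View pics/s6.png

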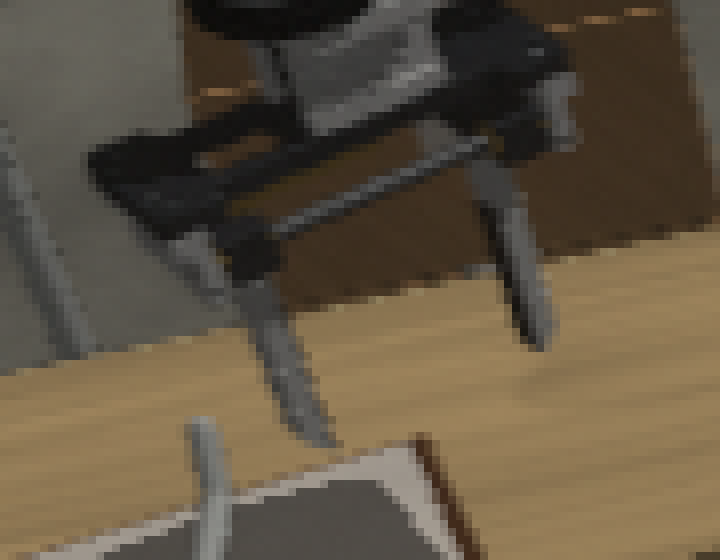

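Both now and at the start, the real fingertips show about 5.5 px above the projected TCP. They sit about 20 mm higher than reported, at ~0.233, just over the bar top at 0.231. I'll open, go 22 mm lower and grip again.

```bash

python3 -m creep '[{"translation":[0,-0.01,0],"delta_rot":[0,0,0]},{"translation":[0,0,0],"delta_rot":[0,0,0]},{"translation":[0,0,0],"delta_rot":[0,0,0]},{"translation":[0,0,0],"delta_rot":[0,0,0]},{"translation":[0,0.015,0],"delta_rot":[0,0,0]},{"translation":[0,0.015,0],"delta_rot":[0,0,0]},{"translation":[0,0,0],"delta_rot":[0,0,0]}]' 0.06
python3 - <<'E'
from h import *
to([0.545,0.09,0.192]);lvl()
a=camera('scene');cv2.imwrite('pics/s7.png',cv2.resize(a[115:175,270:340],None,fx=10,fy=10,interpolation=0))
E
```

```text
time_s: 5.6
tool_pos: [0.5459, 0.0891, 0.1903]
ee_rot: [0.705, 0.071, -0.07, -0.703]
force: [0.3, 0.3, 0.4]
width: 0.0596
t 5.6 pos [0.5459 0.0891 0.1903] yaw 11.43 w 0.0596 F [0.32 0.29 0.44] down err deg 0.17
tool delta [-0.0007 -0.0017  0.0011] ry rad None
level rot [ 0.0029 -0.      0.0007]
```

View pics/s7.png

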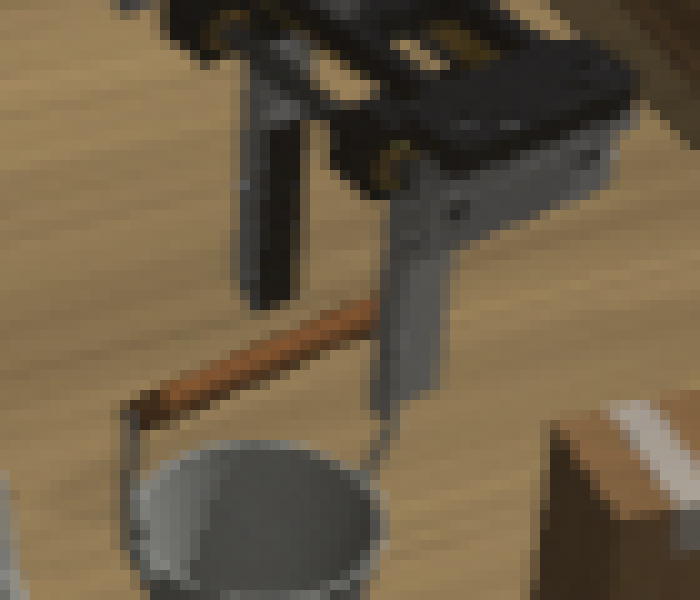

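```bash

python3 -m creep '[{"translation":[0,0,0],"delta_rot":[0,0,0]},{"translation":[0,0,0],"delta_rot":[0,0,0]},{"translation":[0,0,0],"delta_rot":[0,0,0]},{"translation":[0,0,0],"delta_rot":[0,0,0]},{"translation":[0,0,0],"delta_rot":[0,0,0]},{"translation":[0,0,0],"delta_rot":[0,0,0]}]' 0 50
python3 - <<'E'
from h import *
to([0.545,0.09,0.192]);lvl()
E
```

```text
time_s: 6.4
tool_pos: [0.547, 0.0892, 0.1928]
ee_rot: [0.705, 0.072, -0.069, -0.703]
force: [-0.7, 0.1, -0.8]
width: 0.0104
t 6.4 pos [0.547  0.0892 0.1928] yaw 11.44 w 0.0104 F [-0.65  0.09 -0.79] down err deg 0.33
tool delta [-0.0018  0.0008  0.0012] ry rad None
level rot [ 0.0034 -0.      0.0047]
```

Width 10.4 mm, so the 12 mm bar is in the jaws. Lifting.

```bash

python3 -m creep '[{"translation":[0,-0.01,0],"delta_rot":[0,0,0]},{"translation":[0,-0.03,0],"delta_rot":[0,0,0]},{"translation":[0,-0.03,0],"delta_rot":[0,0,0]},{"translation":[0,-0.03,0],"delta_rot":[0,0,0]},{"translation":[0,-0.02,0],"delta_rot":[0,0,0]},{"translation":[0,0,0],"delta_rot":[0,0,0]}]'
python3 - <<'E'
from h import *
to([0.545,0.09,0.3]);lvl()
a=camera('scene');cv2.imwrite('pics/s8.png',cv2.resize(a[90:210,230:370],None,fx=5,fy=5,interpolation=0))
E
```

```text
time_s: 7.15
tool_pos: [0.5458, 0.0895, 0.3165]
ee_rot: [0.704, 0.071, -0.07, -0.703]
force: [0.8, 0.7, -2.6]
width: 0.0102
t 7.15 pos [0.5458 0.0895 0.3165] yaw 11.44 w 0.0102 F [ 0.78  0.65 -2.61] down err deg 0.18
tool delta [-0.0007  0.0165  0.0007] ry rad None
level rot [ 0.0026 -0.      0.0019]
```

View pics/s8.png

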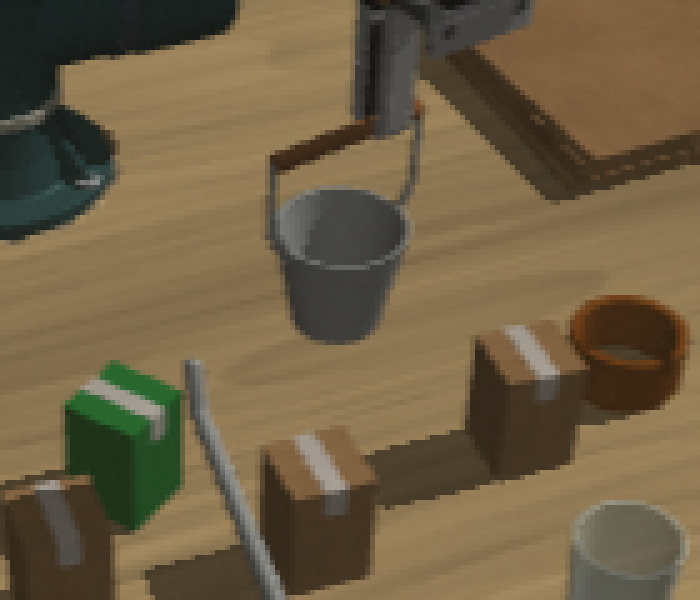

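```bash

python3 -m creep '[{"translation":[-0.007,0.003,-0.02],"delta_rot":[0,0.03,0]},{"translation":[-0.014,0.007,-0.038],"delta_rot":[0,0.05,0]},{"translation":[-0.014,0.007,-0.038],"delta_rot":[0,0.05,0]},{"translation":[-0.014,0.007,-0.038],"delta_rot":[0,0.05,0]},{"translation":[-0.014,0.007,-0.038],"delta_rot":[0,0.05,0]},{"translation":[-0.014,0.007,-0.038],"delta_rot":[0,0.05,0]},{"translation":[-0.014,0.007,-0.038],"delta_rot":[0,0.05,0]},{"translation":[-0.014,0.007,-0.038],"delta_rot":[0,0.05,0]},{"translation":[-0.014,0.007,-0.038],"delta_rot":[0,0.05,0]},{"translation":[-0.01,0.004,-0.02],"delta_rot":[0,0.02,0]},{"translation":[0,0,0],"delta_rot":[0,0,0]}]'
python3 - <<'E'
from h import *
to([0.408,-0.26,0.2505],-14.5);lvl()
E
```

```text
time_s: 8.57
tool_pos: [0.4027, -0.2559, 0.2319]
ee_rot: [-0.699, 0.103, -0.083, 0.703]
force: [0.2, 0.3, -1.9]
width: 0.0105
t 8.57 pos [ 0.4027 -0.2559  0.2319] yaw -15.07 w 0.0105 F [ 0.24  0.35 -1.9 ] down err deg 1.69
tool delta [ 0.0057 -0.0188 -0.0025] ry rad -0.01
level rot [-0.0024  0.     -0.0295]
```

```bash

python3 -m creep '[{"translation":[0.003,-0.01,-0.001],"delta_rot":[-0.002,-0.01,-0.03]},{"translation":[0.003,-0.01,-0.001],"delta_rot":[0,0,0]},{"translation":[0,0,0],"delta_rot":[0,0,0]}]'
python3 - <<'E'
from h import *
to([0.408,-0.26,0.2505],-14.5);lvl()
a=cv2.resize(camera('scene')[100:220,140:260],None,fx=3.3,fy=3.3,interpolation=2)
b=cv2.resize(camera('top')[170:290,250:370],None,fx=3.3,fy=3.3,interpolation=2)
cv2.imwrite('pics/s9.png',np.hstack([a,b]))
E
```

```text
time_s: 8.95
tool_pos: [0.41, -0.2576, 0.2532]
ee_rot: [-0.701, 0.086, -0.089, 0.702]
force: [-0.3, -0.9, -1.3]
width: 0.0106
t 8.95 pos [ 0.41   -0.2576  0.2532] yaw -14.25 w 0.0106 F [-0.3  -0.89 -1.31] down err deg 0.21
tool delta [-0.0013  0.0027 -0.0028] ry rad 0.0044
level rot [-0.0016  0.      0.0034]
```

View pics/s9.png

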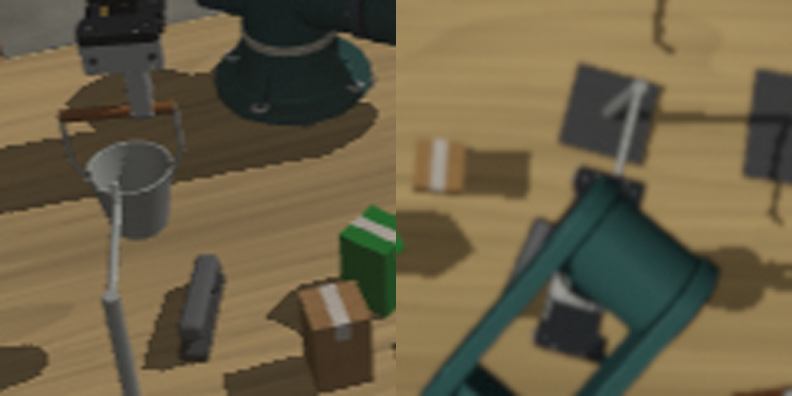

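```bash

python3 - <<'E'
from h import *
C=np.array([.404,-.2818,.2857]);Y=np.array([.25,.968,0])
print(proj('scene',[C,C+Y*.053,C-Y*.053]))
print('seen',[(x/3.3+140,y/3.3+100) for x,y in((119,110),(177,105),(62,115))])
to([.539,-.294,.2535],-14.5)
E
```

```text
[[174.38613396 133.0302643 ]
 [191.66011821 131.73355246]
 [157.02916763 134.33320539]]
seen [(176.06060606060606, 133.33333333333334), (193.63636363636363, 131.8181818181818), (158.78787878787878, 134.84848484848484)]
t 9.05 pos [ 0.4095 -0.2574  0.2522] yaw -14.26 w 0.0105 F [ 0.28 -1.34 -1.64] down err deg 0.16
tool delta [ 0.1346 -0.0011 -0.0035] ry rad 0.0042
```

```bash

python3 -m creep '[{"translation":[0.02,0,-0.002],"delta_rot":[0,0.004,0]},{"translation":[0.03,0,-0.002],"delta_rot":[0,0,0]},{"translation":[0.03,0,-0.001],"delta_rot":[0,0,0]},{"translation":[0.03,0,0],"delta_rot":[0,0,0]},{"translation":[0.02,0,0],"delta_rot":[0,0,0]},{"translation":[0.004,0,0],"delta_rot":[0,0,0]},{"translation":[0,0,0],"delta_rot":[0,0,0]}]'
python3 - <<'E'
from h import *
to([0.539,-0.294,0.2175],-14.5);lvl()
a=cv2.resize(camera('scene')[110:230,140:260],None,fx=3.3,fy=3.3,interpolation=2)
b=cv2.resize(camera('top')[150:270,250:370],None,fx=3.3,fy=3.3,interpolation=2)
cv2.imwrite('pics/s10.png',np.hstack([a,b]))
E
```

```text
time_s: 9.93
tool_pos: [0.5424, -0.2941, 0.2503]
ee_rot: [-0.7, 0.089, -0.087, 0.703]
force: [0.3, -0.0, -2.1]
width: 0.0106
t 9.93 pos [ 0.5424 -0.2941  0.2503] yaw -14.28 w 0.0106 F [ 0.32 -0.02 -2.12] down err deg 0.22
tool delta [-0.0032  0.0329 -0.0008] ry rad 0.0038
level rot [-0.0032  0.     -0.0022]
```

View pics/s10.png

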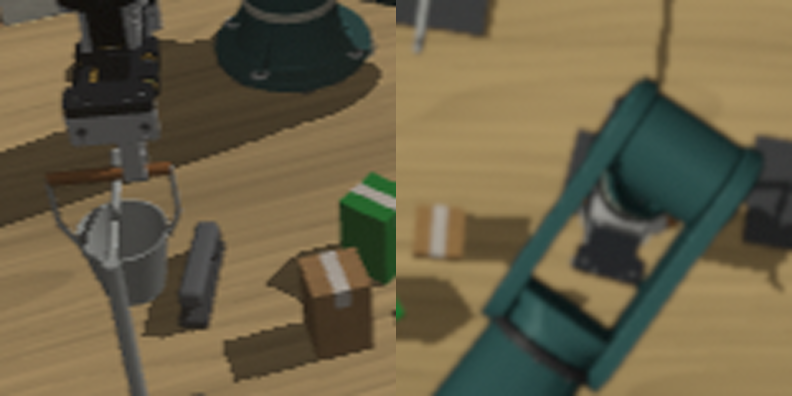

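The hook arm (crop column ~117) now runs inside the handle under the bar (48–172), just left of the finger. Lowering.

```bash

python3 -m creep '[{"translation":[-0.003,0.012,0],"delta_rot":[0,0,0]},{"translation":[0,0.01,0],"delta_rot":[0,0,0]},{"translation":[0,0.006,0],"delta_rot":[0,0,0]},{"translation":[0,0.003,0],"delta_rot":[0,0,0]},{"translation":[0,0,0],"delta_rot":[0,0,0]}]'
python3 - <<'E'
from h import *
to([0.539,-0.294,0.2175],-14.5);lvl()
E
```

```text
time_s: 10.65
tool_pos: [0.537, -0.2929, 0.2179]
ee_rot: [-0.7, 0.089, -0.088, 0.703]
force: [0.4, 0.2, -1.7]
width: 0.0109
t 10.65 pos [ 0.537  -0.2929  0.2179] yaw -14.37 w 0.0109 F [ 0.42  0.25 -1.74] down err deg 0.2
tool delta [ 0.0022  0.0004 -0.0006] ry rad 0.0023
level rot [-0.0029  0.     -0.0019]
```

```bash

python3 -m creep '[{"translation":[0,0.003,0],"delta_rot":[0,0,0]},{"translation":[0,0,0],"delta_rot":[0,0,0]}]'
python3 -m creep '[{"translation":[0,0.003,0],"delta_rot":[0,0,0]},{"translation":[0,0,0],"delta_rot":[0,0,0]}]'
python3 - <<'E'
from h import *
to([0.539,-0.294,0.2175],-14.5)
a=camera('scene')
cv2.imwrite('pics/s11.png',cv2.resize(a[130:210,145:225],None,fx=7,fy=7,interpolation=0))
E
```

```text
time_s: 10.9
tool_pos: [0.5373, -0.293, 0.2173]
ee_rot: [-0.701, 0.088, -0.089, 0.702]
force: [-1.6, 0.5, -0.0]
width: 0.0106
time_s: 11.15
tool_pos: [0.5377, -0.2931, 0.217]
ee_rot: [-0.702, 0.087, -0.09, 0.702]
force: [-1.5, 0.7, 1.1]
width: 0.0105
t 11.15 pos [ 0.5377 -0.2931  0.217 ] yaw -14.36 w 0.0105 F [-1.51  0.72  1.06] down err deg 0.24
tool delta [ 0.0015 -0.0005 -0.0005] ry rad 0.0024
```

View pics/s11.png

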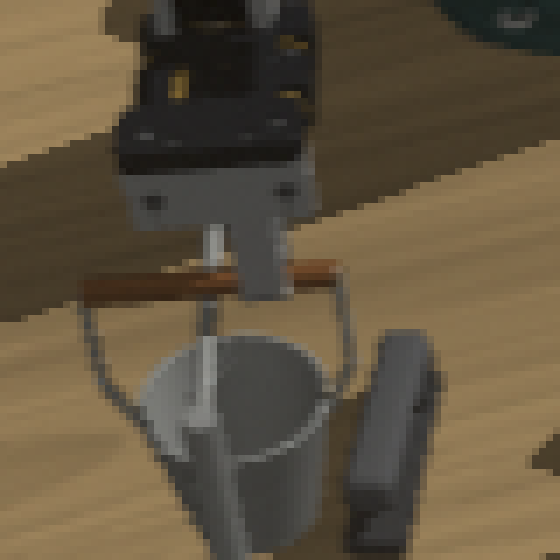

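The bar rests on the arm: the force went from -1.7 to +1.1 N, and the arm at column 210 crosses the bar at its middle (82–340). Releasing.

```bash

python3 -m creep '[{"translation":[0,0,0],"delta_rot":[0,0,0]},{"translation":[0,0,0],"delta_rot":[0,0,0]},{"translation":[0,0,0],"delta_rot":[0,0,0]},{"translation":[0,0,0],"delta_rot":[0,0,0]}]' 0.05
python3 - <<'E'
from h import *
to([0.539,-0.294,0.40])
a=camera('scene')
cv2.imwrite('pics/s12.png',cv2.resize(a[130:210,145:225],None,fx=7,fy=7,interpolation=0))
E
```

```text
time_s: 11.7
tool_pos: [0.5381, -0.2935, 0.215]
ee_rot: [-0.701, 0.087, -0.09, 0.702]
force: [-0.1, -0.5, -1.1]
width: 0.0474
t 11.7 pos [ 0.5381 -0.2935  0.215 ] yaw -14.36 w 0.0474 F [-0.11 -0.46 -1.14] down err deg 0.21
tool delta [ 1.60e-03 -1.85e-01 -1.00e-04] ry rad None
```

View pics/s12.png

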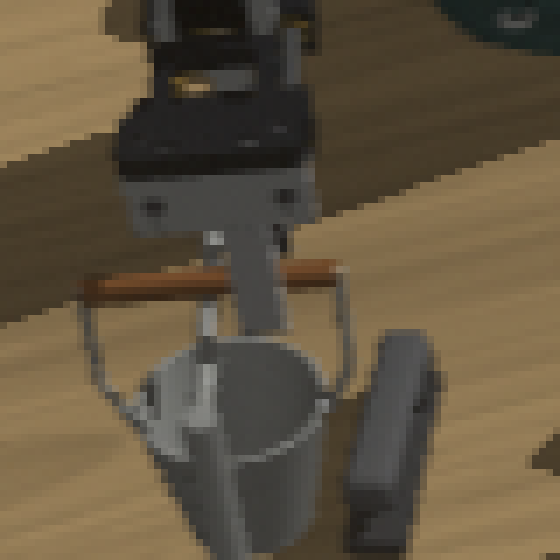

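```bash

python3 -m creep '[{"translation":[0,-0.02,0],"delta_rot":[0,0,0]},{"translation":[0,-0.04,0],"delta_rot":[0,0,0]},{"translation":[0,-0.05,0],"delta_rot":[0,0,0]}]' 0.094
python3 - <<'E'
from h import *
to([0.494,0.249,0.20],0)
a=camera('scene');b=camera('top')
cv2.imwrite('pics/scene13.png',a);cv2.imwrite('pics/top13.png',b)
cv2.imwrite('pics/s13.png',np.hstack([cv2.resize(a[130:210,145:225],None,fx=5,fy=5,interpolation=0),cv2.resize(b[190:270,205:285],None,fx=5,fy=5,interpolation=0)]))
E
```

```text
time_s: 12.12
tool_pos: [0.5362, -0.2926, 0.3207]
ee_rot: [-0.699, 0.091, -0.086, 0.704]
force: [0.8, -0.0, 1.2]
width: 0.077
t 12.12 pos [ 0.5362 -0.2926  0.3207] yaw -14.36 w 0.077 F [ 0.75 -0.03  1.17] down err deg 0.59
tool delta [-0.1741  0.125   0.5135] ry rad -0.2506
```

View pics/s13.png

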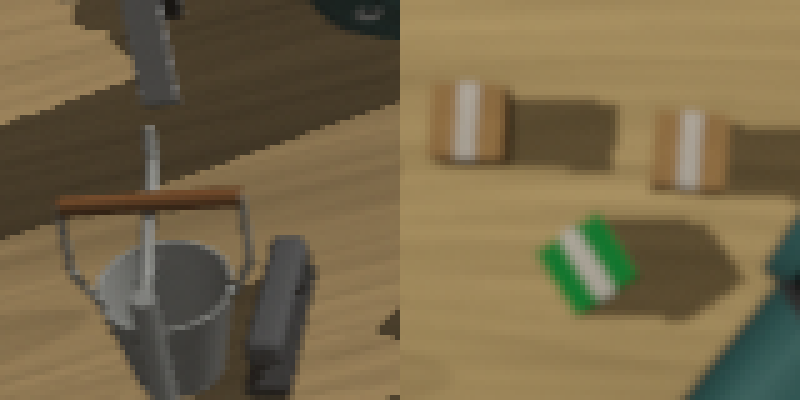

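View pics/top13.png

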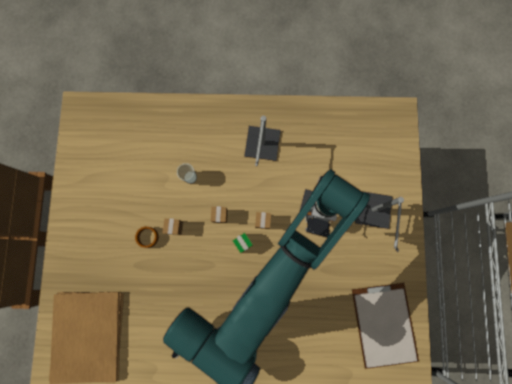

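The pail hangs freely: the bar (58–243 in the crop) crosses the arm at 150, with the gripper clear above it. Now I'll get the carton poses from colour masks of the tape and the tops.

```bash

python3 - <<'E'
from h import *
b=cv2.imread('pics/top13.png')
for nm,(u,v) in dict(L=(172,226),M=(219,214),R=(263,219)).items():
    x0,y0=u-14,v-14
    c=cv2.resize(b[y0:y0+28,x0:x0+28],None,fx=10,fy=10,interpolation=cv2.INTER_CUBIC)
    cv2.imwrite(f'pics/c{nm}.png',c)
    h=cv2.cvtColor(c,cv2.COLOR_BGR2HSV)
    tape=((h[...,1]<75)&(h[...,2]>110)).astype(np.uint8)
    cn=max(cv2.findContours(tape,0,2)[0],key=cv2.contourArea)
    r=cv2.minAreaRect(cn)
    print(nm,'tape rect',r)
    pts=cv2.boxPoints(r)
    W=np.array([onz('top',(p[0]+.5)/10-.5+x0,(p[1]+.5)/10-.5+y0,.09)[:2] for p in pts])
    e=[W[1]-W[0],W[2]-W[1]];l=max(e,key=np.linalg.norm)
    if l[0]<0:l=-l
    print(' ctr',W.mean(0).round(4),'sizes',[np.linalg.norm(q).round(3) for q in e],'yaw',np.degrees(np.arctan2(l[1],l[0])).round(1), 'bgr center',h[140,140])
cs=[cv2.imread(f'pics/c{n}.png') for n in 'LMR'];cv2.imwrite('pics/cc.png',cv2.resize(np.hstack(cs),(798,266)))
E
```

```text
L tape rect ((127.41606140136719, 143.4210968017578), (46.73735046386719, 161.85317993164062), 7.696051120758057)
 ctr [0.4943 0.2524] sizes [np.float64(0.065), np.float64(0.019)] yaw -4.4 bgr center [ 19  33 163]
M tape rect ((133.16717529296875, 141.21363830566406), (47.50200653076172, 161.29940795898438), 3.333850860595703)
 ctr [0.5473 0.0627] sizes [np.float64(0.065), np.float64(0.019)] yaw -1.2 bgr center [ 19  32 167]
R tape rect ((139.7058868408203, 150.3235321044922), (46.70817184448242, 162.3665008544922), 4.39870548248291)
 ctr [ 0.5269 -0.1179] sizes [np.float64(0.065), np.float64(0.019)] yaw -3.4 bgr center [ 19  29 169]
```

View pics/cc.png

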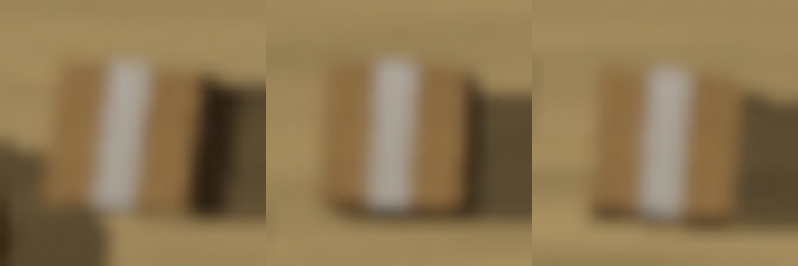

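```bash

python3 -m creep '[{"translation":[-0.011,0,0.048],"delta_rot":[0,-0.016,0]},{"translation":[-0.011,0.005,0.048],"delta_rot":[0,-0.016,0]},{"translation":[-0.011,0.005,0.048],"delta_rot":[0,-0.016,0]},{"translation":[-0.011,0.005,0.048],"delta_rot":[0,-0.016,0]},{"translation":[-0.011,0.005,0.048],"delta_rot":[0,-0.016,0]},{"translation":[-0.011,0.008,0.048],"delta_rot":[0,-0.016,0]},{"translation":[-0.011,0.008,0.048],"delta_rot":[0,-0.016,0]},{"translation":[-0.011,0.01,0.048],"delta_rot":[0,-0.016,0]},{"translation":[-0.011,0.01,0.048],"delta_rot":[0,-0.016,0]},{"translation":[-0.011,0.01,0.048],"delta_rot":[0,-0.016,0]},{"translation":[-0.008,0.005,0.025],"delta_rot":[0,0,0]},{"translation":[0,0,0],"delta_rot":[0,0,0]}]' 0.094 40
python3 - <<'E'
from h import *
to([0.496,0.251,0.13],-4);lvl()
E
```

```text
time_s: 13.72
tool_pos: [0.5059, 0.2376, 0.2406]
ee_rot: [0.707, -0.033, 0.029, -0.706]
force: [0.6, 0.5, -0.1]
width: 0.0938
t 13.72 pos [0.5059 0.2376 0.2406] yaw -5.01 w 0.0938 F [ 0.59  0.55 -0.07] down err deg 0.41
tool delta [-0.0102  0.1107  0.0127] ry rad -0.0176
level rot [ 0.0026  0.     -0.0067]
```

```bash

python3 -m creep '[{"translation":[-0.005,0.04,0.006],"delta_rot":[0,-0.018,-0.006]},{"translation":[-0.005,0.045,0.006],"delta_rot":[0,0,0]},{"translation":[0,0.025,0],"delta_rot":[0,0,0]},{"translation":[0,0,0],"delta_rot":[0,0,0]}]'
python3 - <<'E'
from h import *
to([0.496,0.251,0.013],-4);lvl()
a=camera('scene')
cv2.imwrite('pics/s14.png',cv2.resize(a[90:220,270:400],None,fx=4.5,fy=4.5,interpolation=2))
E
```

```text
time_s: 14.22
tool_pos: [0.4979, 0.2459, 0.1275]
ee_rot: [0.708, -0.025, 0.026, -0.705]
force: [-0.2, -0.2, 0.4]
width: 0.0941
t 14.22 pos [0.4979 0.2459 0.1275] yaw -4.17 w 0.0941 F [-0.18 -0.21  0.37] down err deg 0.29
tool delta [-0.0025  0.1145  0.0055] ry rad -0.0029
level rot [ 0.0047 -0.      0.0019]
```

View pics/s14.png

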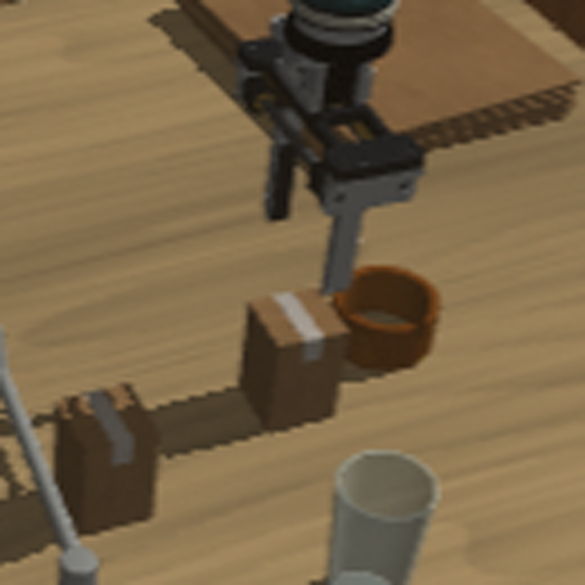

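```bash

python3 - <<'E'
from h import *
x=np.array([.997,-.073,0]);T=np.array([.4979,.2459,.1475])
print(proj('scene',[T-x*.053,T+x*.053,T]))
print('carton top centre',proj('scene',[.496,.251,.09]))
E
python3 -m creep '[{"translation":[-0.002,0.035,0.005],"delta_rot":[0,0,0]},{"translation":[0,0.03,0],"delta_rot":[0,0,0]},{"translation":[0,0.025,0],"delta_rot":[0,0,0]},{"translation":[0,0.015,0],"delta_rot":[0,0,0]},{"translation":[0,0.003,0],"delta_rot":[0,0,0]}]'
python3 - <<'E'
from h import *
to([0.496,0.251,0.013],-4);lvl()
a=camera('scene')
cv2.imwrite('pics/s15.png',cv2.resize(a[90:220,270:400],None,fx=4.5,fy=4.5,interpolation=2))
E
```

```text
[[330.26874087 138.96244531]
 [343.02199045 156.70937024]
 [336.47857694 147.6038111 ]]
carton top centre [[335.56771538 159.9358823 ]]
time_s: 14.9
tool_pos: [0.5074, 0.2508, 0.0296]
ee_rot: [-0.705, 0.019, -0.036, 0.708]
force: [-0.5, -0.4, 0.0]
width: 0.0941
t 14.9 pos [0.5074 0.2508 0.0296] yaw -4.44 w 0.0941 F [-0.49 -0.38  0.01] down err deg 1.36
tool delta [-0.0117  0.0163 -0.0008] ry rad -0.0076
level rot [-0.0042  0.      0.0233]
```

View pics/s15.png

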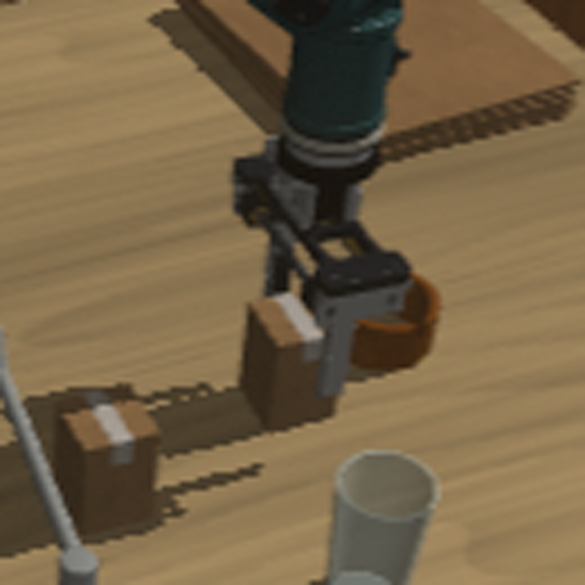

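```bash

python3 -m creep '[{"translation":[-0.010,0.008,-0.001],"delta_rot":[-0.004,-0.007,0.023]},{"translation":[0,0,0],"delta_rot":[0,0,0]}]'
python3 - <<'E'
from h import *
to([0.496,0.251,0.013],-4);lvl();print(monitor.read_state()['joint_positions'].round(3))
E
```

```text
time_s: 15.2
tool_pos: [0.4986, 0.2512, 0.0234]
ee_rot: [-0.706, 0.024, -0.026, 0.707]
force: [0.4, -0.0, 0.9]
width: 0.0937
t 15.2 pos [0.4986 0.2512 0.0234] yaw -4.01 w 0.0937 F [ 0.42 -0.02  0.9 ] down err deg 0.19
tool delta [-0.0026  0.0104 -0.0004] ry rad -0.0002
level rot [-0.0017  0.      0.0028]
[0.365 0.184 1.575 0.    1.379 0.435]
```

```bash

python3 -m creep '[{"translation":[-0.003,0.009,0],"delta_rot":[-0.002,0,0.003]},{"translation":[0,0,0],"delta_rot":[0,0,0]},{"translation":[0,0,0],"delta_rot":[0,0,0]},{"translation":[0,0,0],"delta_rot":[0,0,0]},{"translation":[0,0,0],"delta_rot":[0,0,0]},{"translation":[0,0,0],"delta_rot":[0,0,0]}]' 0.04 45
python3 - <<'E'
from h import *
to([0.496,0.251,0.013],-4);lvl()
E
```

```text
time_s: 15.95
tool_pos: [0.4955, 0.2518, 0.0146]
ee_rot: [-0.707, 0.025, -0.025, 0.707]
force: [-0.9, 0.6, -0.1]
width: 0.06
t 15.95 pos [0.4955 0.2518 0.0146] yaw -3.98 w 0.06 F [-0.86  0.61 -0.12] down err deg 0.0
tool delta [ 0.0006  0.0016 -0.0008] ry rad 0.0003
level rot [-0.      0.      0.0001]
```

Gripped at 60 mm, which is the carton's width. I'll lift about 40 mm and weigh it.

```bash

python3 -m creep '[{"translation":[0,0,0],"delta_rot":[0,0,0]},{"translation":[0,-0.015,0],"delta_rot":[0,0,0]},{"translation":[0,-0.02,0],"delta_rot":[0,0,0]},{"translation":[0,-0.01,0],"delta_rot":[0,0,0]},{"translation":[0,0,0],"delta_rot":[0,0,0]},{"translation":[0,0,0],"delta_rot":[0,0,0]},{"translation":[0,0,0],"delta_rot":[0,0,0]}]'
python3 - <<'E'
from h import *
for i in range(4):
    print(monitor.read_state()['force'].round(2),monitor.read_state()['wrist_torque'].round(3)); a=camera('scene')
to([0.496,0.251,0.0146],-4);lvl()
cv2.imwrite('pics/s16.png',cv2.resize(a[90:220,270:400],None,fx=4.5,fy=4.5,interpolation=2))
E
```

```text
time_s: 16.82
tool_pos: [0.495, 0.2513, 0.061]
ee_rot: [0.707, -0.025, 0.024, -0.706]
force: [-0.1, -0.2, -1.9]
width: 0.0599
[-0.11 -0.23 -1.89] [-0.035 -0.094  0.01 ]
[ 0.37 -0.36 -2.12] [ 0.006 -0.064 -0.   ]
[ 0.26 -0.05 -2.  ] [-0.08  -0.052 -0.004]
[-0.55  0.46 -2.83] [-0.009 -0.096 -0.026]
t 17.02 pos [0.4951 0.2514 0.0611] yaw -3.99 w 0.0599 F [-0.06  0.1  -2.03] down err deg 0.08
tool delta [ 0.001   0.0465 -0.0003] ry rad 0.0001
level rot [ 0.0009  0.     -0.0011]
```

View pics/s16.png

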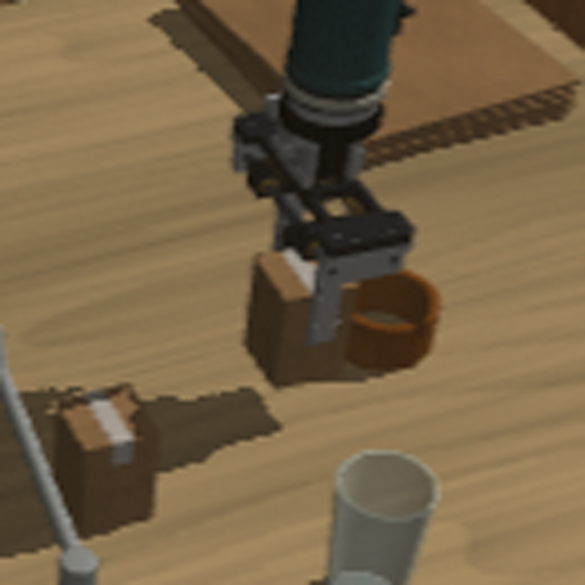

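The left carton weighs about 2.1 N, so it's a light one. Setting it back down.

```bash

python3 -m creep '[{"translation":[0,0.02,0],"delta_rot":[0,0,0]},{"translation":[0,0.015,0],"delta_rot":[0,0,0]},{"translation":[0,0.007,0],"delta_rot":[0,0,0]},{"translation":[0,0.003,0],"delta_rot":[0,0,0]},{"translation":[0,0,0],"delta_rot":[0,0,0]}]'
python3 - <<'E'
from h import *
to([0.496,0.251,0.0146],-4);lvl()
E
```

```text
time_s: 17.65
tool_pos: [0.4958, 0.2516, 0.0151]
ee_rot: [0.707, -0.025, 0.025, -0.707]
force: [0.0, 0.4, -1.5]
width: 0.0597
t 17.65 pos [0.4958 0.2516 0.0151] yaw -3.99 w 0.0597 F [ 0.01  0.42 -1.45] down err deg 0.02
tool delta [ 0.0003  0.0005 -0.0006] ry rad 0.0001
level rot [ 0.0003 -0.      0.0002]
```

```bash

python3 -m creep '[{"translation":[0,0.0015,0],"delta_rot":[0,0,0]},{"translation":[0,0,0],"delta_rot":[0,0,0]}]'
python3 -m creep '[{"translation":[0,0,0],"delta_rot":[0,0,0]},{"translation":[0,0,0],"delta_rot":[0,0,0]},{"translation":[0,0,0],"delta_rot":[0,0,0]},{"translation":[0,0,0],"delta_rot":[0,0,0]},{"translation":[0,0,0],"delta_rot":[0,0,0]}]' 0.092
python3 - <<'E'
from h import *
to([0.55,0.063,0.17],-1);lvl()
E
```

```text
time_s: 17.9
tool_pos: [0.4965, 0.2519, 0.015]
ee_rot: [-0.706, 0.024, -0.025, 0.707]
force: [0.0, -0.3, -1.6]
width: 0.0599
time_s: 18.52
tool_pos: [0.4979, 0.2525, 0.0166]
ee_rot: [-0.706, 0.023, -0.027, 0.707]
force: [0.3, 0.3, -0.7]
width: 0.0919
t 18.52 pos [0.4979 0.2525 0.0166] yaw -3.99 w 0.0919 F [ 0.33  0.35 -0.72] down err deg 0.32
tool delta [ 0.066  -0.1535 -0.185 ] ry rad -0.0522
level rot [-0.0021  0.      0.0052]
```

```bash

python3 -m creep '[{"translation":[-0.001,-0.03,0],"delta_rot":[0,0,0.005]},{"translation":[0,-0.05,0],"delta_rot":[0,0,0]},{"translation":[0,-0.05,0],"delta_rot":[0,0,0]},{"translation":[0.015,-0.02,-0.045],"delta_rot":[0,-0.013,0]},{"translation":[0.015,0,-0.045],"delta_rot":[0,-0.013,0]},{"translation":[0.015,0,-0.045],"delta_rot":[0,-0.013,0]},{"translation":[0.015,0,-0.04],"delta_rot":[0,-0.013,0]},{"translation":[0,0,0],"delta_rot":[0,0,0]}]' 0.094
python3 - <<'E'
from h import *
to([0.55,0.063,0.12],-1);lvl()
a=camera('scene');cv2.imwrite('pics/s17.png',cv2.resize(a[90:220,240:400],None,fx=4.5,fy=4.5,interpolation=2))
E
```

```text
time_s: 19.52
tool_pos: [0.5494, 0.07, 0.171]
ee_rot: [-0.707, 0.004, -0.005, 0.707]
force: [-0.1, 0.9, 0.3]
width: 0.0938
t 19.52 pos [0.5494 0.07   0.171 ] yaw -0.74 w 0.0938 F [-0.07  0.87  0.33] down err deg 0.08
tool delta [ 0.0007  0.051  -0.007 ] ry rad 0.0046
level rot [-0.0004  0.      0.0013]
```

View pics/s17.png

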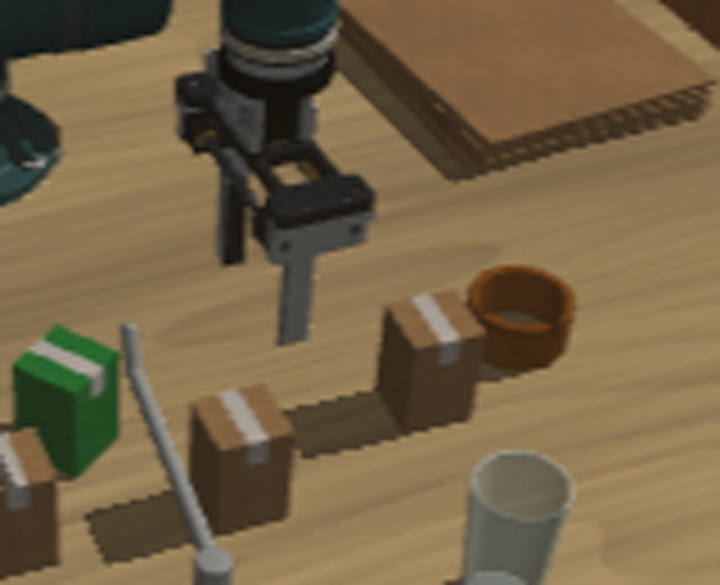

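The left carton stands upright in its place. Next, down onto the middle one.

```bash

python3 -m creep '[{"translation":[0,0.025,-0.004],"delta_rot":[0,0,0]},{"translation":[0,0.03,-0.003],"delta_rot":[0,0,0]},{"translation":[-0.002,0.035,0],"delta_rot":[0,0,0]},{"translation":[-0.002,0.025,0],"delta_rot":[0,0,0]},{"translation":[-0.002,0.015,0],"delta_rot":[0,0,0]},{"translation":[0,0.004,0],"delta_rot":[0,0,0]}]'
python3 - <<'E'
from h import *
to([0.549,0.063,0.0145],-1);lvl()
E
```

```text
time_s: 20.32
tool_pos: [0.5423, 0.0727, 0.035]
ee_rot: [-0.705, -0.0, -0.003, 0.709]
force: [0.3, 0.3, 0.2]
width: 0.0937
t 20.32 pos [0.5423 0.0727 0.035 ] yaw -0.17 w 0.0937 F [0.3  0.26 0.19] down err deg 0.39
tool delta [ 0.0066  0.0205 -0.0098] ry rad 0.0145
level rot [-0.0052  0.      0.0043]
```

```bash

python3 -m creep '[{"translation":[0.005,0.006,-0.009],"delta_rot":[-0.005,0.014,0.004]},{"translation":[0.001,0.007,-0.001],"delta_rot":[0,0,0]},{"translation":[0,0.004,0],"delta_rot":[0,0,0]}]'
python3 - <<'E'
from h import *
to([0.549,0.063,0.0145],-1);lvl()
a=camera('scene');cv2.imwrite('pics/s18.png',cv2.resize(a[110:220,240:360],None,fx=5,fy=5,interpolation=2))
E
```

```text
time_s: 20.7
tool_pos: [0.551, 0.0625, 0.0197]
ee_rot: [-0.707, 0.004, -0.008, 0.707]
force: [-0.1, -0.2, 0.0]
width: 0.0942
t 20.7 pos [0.551  0.0625 0.0197] yaw -1.0 w 0.0942 F [-0.1  -0.24  0.04] down err deg 0.3
tool delta [-0.0021  0.0052  0.0005] ry rad -0.0
level rot [-0.0001  0.      0.0052]
```

View pics/s18.png

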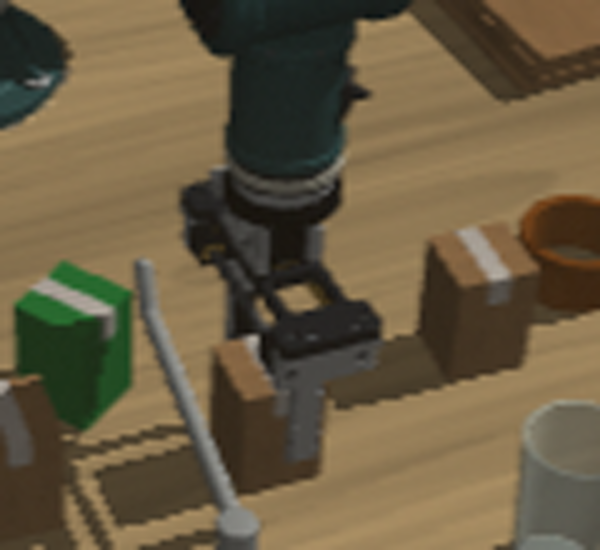

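```bash

python3 -m creep '[{"translation":[-0.002,0.005,-0.003],"delta_rot":[0,0,0.005]},{"translation":[0,0,0],"delta_rot":[0,0,0]},{"translation":[0,0,0],"delta_rot":[0,0,0]},{"translation":[0,0,0],"delta_rot":[0,0,0]},{"translation":[0,0,0],"delta_rot":[0,0,0]},{"translation":[0,0,0],"delta_rot":[0,0,0]}]' 0.04 45
python3 - <<'E'
from h import *
to([0.549,0.063,0.0145],-1);lvl()
E
```

```text
time_s: 21.5
tool_pos: [0.5484, 0.0591, 0.0143]
ee_rot: [0.707, -0.007, 0.006, -0.707]
force: [-1.8, 0.0, 0.1]
width: 0.0595
t 21.5 pos [0.5484 0.0591 0.0143] yaw -1.01 w 0.0595 F [-1.82  0.02  0.11] down err deg 0.05
tool delta [ 0.0005 -0.0002  0.0039] ry rad -0.0002
level rot [ 0.0001  0.     -0.0009]
```

```bash

python3 -m creep '[{"translation":[0,-0.015,0],"delta_rot":[0,0,0]},{"translation":[0,-0.02,0],"delta_rot":[0,0,0]},{"translation":[0,-0.01,0],"delta_rot":[0,0,0]},{"translation":[0,0,0],"delta_rot":[0,0,0]},{"translation":[0,0,0],"delta_rot":[0,0,0]},{"translation":[0,0,0],"delta_rot":[0,0,0]}]'
python3 - <<'E'
from h import *
for i in range(4):
    print(monitor.read_state()['force'].round(2)); a=camera('scene')
to([0.5484,0.0591,0.0143],-1);lvl()
cv2.imwrite('pics/s19.png',cv2.resize(a[90:220,240:370],None,fx=4.5,fy=4.5,interpolation=2))
E
```

```text
time_s: 22.25
tool_pos: [0.5477, 0.0594, 0.0607]
ee_rot: [-0.707, 0.007, -0.005, 0.707]
force: [-0.7, 0.8, -2.4]
width: 0.0599
[-0.73  0.75 -2.42]
[-0.11  0.36 -1.06]
[-0.32 -0.45 -1.84]
[ 0.29  0.3  -2.62]
t 22.45 pos [0.5478 0.0593 0.0608] yaw -1.0 w 0.0597 F [ 0.09  0.32 -2.56] down err deg 0.15
tool delta [ 0.0007  0.0465 -0.0002] ry rad -0.0001
level rot [-0.0002  0.     -0.0025]
```

View pics/s19.png

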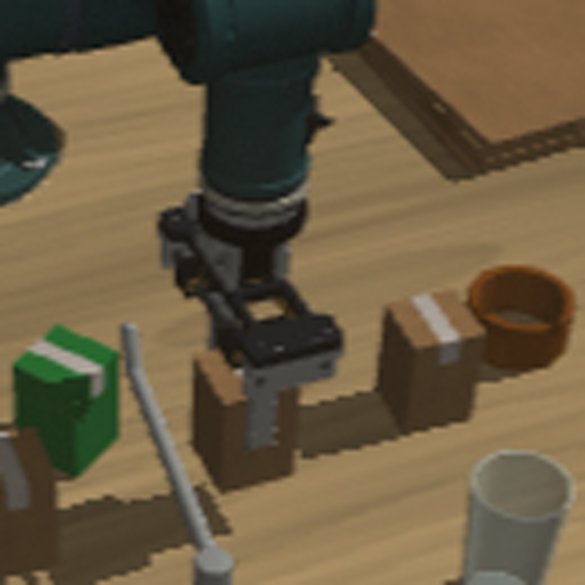

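The middle carton weighs about 2.1 N, also light, so the right one should be the heavy one. Setting this one back.

```bash

python3 -m creep '[{"translation":[0,0.02,0],"delta_rot":[0,0,0]},{"translation":[0,0.015,0],"delta_rot":[0,0,0]},{"translation":[0,0.007,0],"delta_rot":[0,0,0]},{"translation":[0,0.003,0],"delta_rot":[0,0,0]},{"translation":[0,0,0],"delta_rot":[0,0,0]}]'
python3 - <<'E'
from h import *
to([0.5484,0.0591,0.0143],-1);lvl()
E
```

```text
time_s: 23.08
tool_pos: [0.5485, 0.0594, 0.0147]
ee_rot: [-0.707, 0.007, -0.006, 0.707]
force: [0.1, -0.7, -1.7]
width: 0.0598
t 23.07 pos [0.5485 0.0594 0.0147] yaw -1.0 w 0.0598 F [ 0.15 -0.74 -1.73] down err deg 0.06
tool delta [-0.0001  0.0004 -0.0003] ry rad -0.0
level rot [-0.0002  0.     -0.0011]
```

```bash

python3 -m creep '[{"translation":[0,0.0015,0],"delta_rot":[0,0,0]},{"translation":[0,0,0],"delta_rot":[0,0,0]}]'
python3 -m creep '[{"translation":[0,0,0],"delta_rot":[0,0,0]},{"translation":[0,0,0],"delta_rot":[0,0,0]},{"translation":[0,0,0],"delta_rot":[0,0,0]},{"translation":[0,0,0],"delta_rot":[0,0,0]},{"translation":[0,0,0],"delta_rot":[0,0,0]}]' 0.092
python3 - <<'E'
from h import *
to([0.529,-0.12,0.17],-3);lvl()
E
```

```text
time_s: 23.32
tool_pos: [0.5493, 0.0594, 0.0147]
ee_rot: [-0.707, 0.006, -0.006, 0.707]
force: [-1.0, -0.3, -1.3]
width: 0.0602
time_s: 23.95
tool_pos: [0.5507, 0.0594, 0.0161]
ee_rot: [-0.707, 0.005, -0.008, 0.707]
force: [-0.7, 0.2, 0.2]
width: 0.0924
t 23.95 pos [0.5507 0.0594 0.0161] yaw -1.0 w 0.0924 F [-0.69  0.2   0.19] down err deg 0.25
tool delta [-0.0179 -0.154  -0.1797] ry rad 0.0349
level rot [-0.0004  0.      0.0044]
```

```bash

python3 -m creep '[{"translation":[-0.001,-0.03,0],"delta_rot":[0,0,0.004]},{"translation":[0,-0.05,0],"delta_rot":[0,0,0]},{"translation":[0,-0.05,0],"delta_rot":[0,0,0]},{"translation":[-0.005,-0.02,-0.045],"delta_rot":[0,0.009,0]},{"translation":[-0.005,0,-0.045],"delta_rot":[0,0.009,0]},{"translation":[-0.005,0,-0.045],"delta_rot":[0,0.009,0]},{"translation":[-0.003,0,-0.04],"delta_rot":[0,0.009,0]},{"translation":[0,0,0],"delta_rot":[0,0,0]}]' 0.094
python3 - <<'E'
from h import *
to([0.529,-0.12,0.0145],-3);lvl()
a=camera('scene');cv2.imwrite('pics/s20.png',cv2.resize(a[110:230,190:360],None,fx=4.5,fy=4.5,interpolation=2))
E
```

```text
time_s: 24.95
tool_pos: [0.5257, -0.1195, 0.1709]
ee_rot: [0.707, -0.018, 0.019, -0.706]
force: [0.2, 0.7, -0.4]
width: 0.0941
t 24.95 pos [ 0.5257 -0.1195  0.1709] yaw -2.97 w 0.0941 F [ 0.16  0.71 -0.38] down err deg 0.09
tool delta [ 3.200e-03  1.564e-01 -1.000e-04] ry rad 0.0005
level rot [ 0.0014 -0.      0.0007]
```

View pics/s20.png

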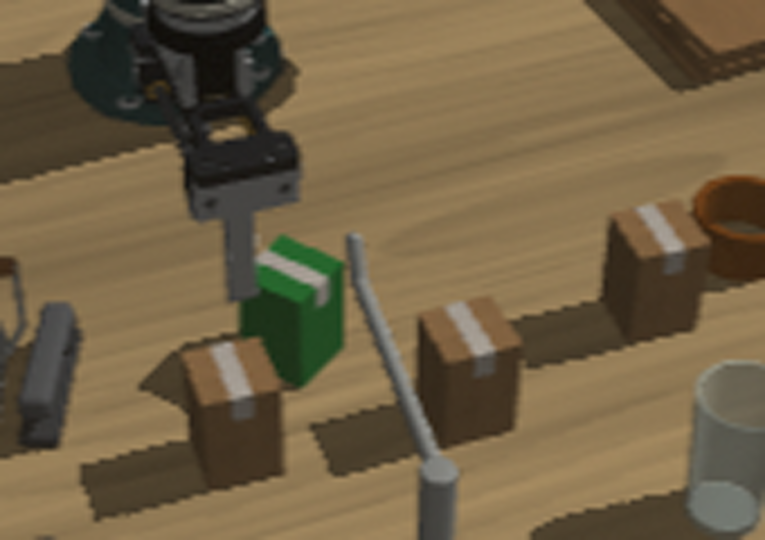

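Left and middle stand upright in place, and the gripper is above the right carton. Descending in stages.

```bash

python3 -m creep '[{"translation":[0.003,0.03,-0.001],"delta_rot":[0,0,0]},{"translation":[0,0.03,0],"delta_rot":[0,0,0]},{"translation":[0,0.025,0],"delta_rot":[0,0,0]},{"translation":[0,0,0],"delta_rot":[0,0,0]}]'
python3 - <<'E'
from h import *
to([0.529,-0.121,0.0145],-3);lvl()
E
```

```text
time_s: 25.5
tool_pos: [0.5306, -0.1138, 0.0846]
ee_rot: [-0.706, 0.014, -0.017, 0.708]
force: [0.6, -0.9, 0.7]
width: 0.0938
t 25.5 pos [ 0.5306 -0.1138  0.0846] yaw -2.53 w 0.0938 F [ 0.57 -0.91  0.67] down err deg 0.21
tool delta [-0.0015  0.0701 -0.0074] ry rad 0.0082
level rot [-0.002   0.      0.0031]
```

```bash

python3 -m creep '[{"translation":[-0.001,0.02,-0.006],"delta_rot":[-0.002,0.008,0.003]},{"translation":[0,0.025,-0.003],"delta_rot":[0,0,0]},{"translation":[0,0.015,0],"delta_rot":[0,0,0]},{"translation":[0,0.005,0],"delta_rot":[0,0,0]}]'
python3 - <<'E'
from h import *
to([0.529,-0.121,0.0145],-3);lvl()
E
```

```text
time_s: 26.0
tool_pos: [0.5321, -0.1223, 0.0199]
ee_rot: [0.707, -0.016, 0.02, -0.706]
force: [0.3, 0.3, 0.4]
width: 0.0939
t 26.0 pos [ 0.5321 -0.1223  0.0199] yaw -2.89 w 0.0939 F [0.3  0.31 0.43] down err deg 0.36
tool delta [-0.0032  0.0054  0.0012] ry rad 0.0019
level rot [ 0.0016 -0.      0.0061]
```

```bash

python3 -m creep '[{"translation":[-0.003,0.006,0],"delta_rot":[0.001,0,0.005]},{"translation":[0,0,0],"delta_rot":[0,0,0]},{"translation":[0,0,0],"delta_rot":[0,0,0]},{"translation":[0,0,0],"delta_rot":[0,0,0]},{"translation":[0,0,0],"delta_rot":[0,0,0]},{"translation":[0,0,0],"delta_rot":[0,0,0]}]' 0.04 55
python3 - <<'E'
from h import *
to([0.529,-0.121,0.0145],-3);lvl()
a=camera('scene');cv2.imwrite('pics/s21.png',cv2.resize(a[110:230,190:360],None,fx=4.5,fy=4.5,interpolation=2))
E
```

```text
time_s: 26.75
tool_pos: [0.5288, -0.1225, 0.0148]
ee_rot: [0.707, -0.018, 0.018, -0.706]
force: [-1.4, -0.8, -0.1]
width: 0.0601
t 26.75 pos [ 0.5288 -0.1225  0.0148] yaw -2.89 w 0.0601 F [-1.4  -0.83 -0.07] down err deg 0.09
tool delta [0.0001 0.0003 0.0016] ry rad 0.0019
level rot [ 0.0014 -0.      0.0008]
```

View pics/s21.png

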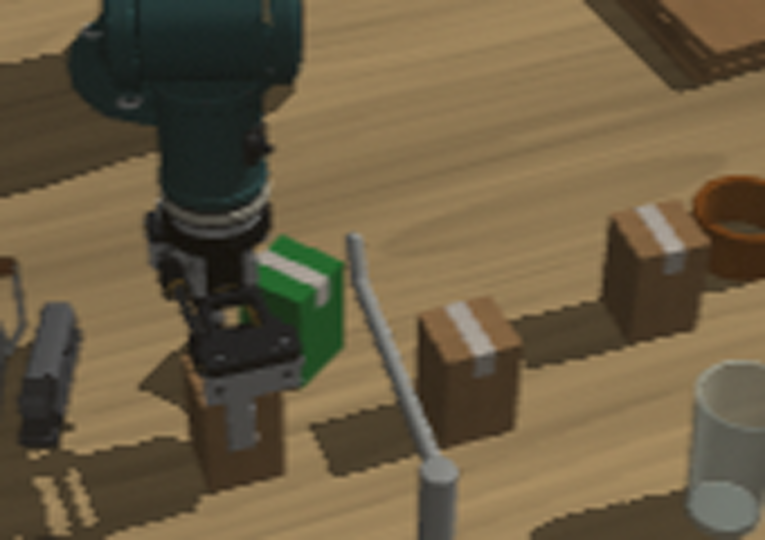

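The jaws hold the right carton squarely at 60 mm width. Lifting.

```bash

python3 -m creep '[{"translation":[0,-0.012,0],"delta_rot":[0,0,0]},{"translation":[0,-0.02,0],"delta_rot":[0,0,0]},{"translation":[0,-0.01,0],"delta_rot":[0,0,0]},{"translation":[0,0,0],"delta_rot":[0,0,0]},{"translation":[0,0,0],"delta_rot":[0,0,0]},{"translation":[0,0,0],"delta_rot":[0,0,0]}]' - 60
python3 - <<'E'
from h import *
for i in range(4):
    print(monitor.read_state()['force'].round(2)); a=camera('scene')
to([0.529,-0.121,0.175],-3);lvl()
E
```

```text
time_s: 27.55
tool_pos: [0.5266, -0.1211, 0.0541]
ee_rot: [-0.706, 0.02, -0.016, 0.708]
force: [-0.2, -0.7, -6.4]
width: 0.0596
[-0.16 -0.75 -6.41]
[ 0.22 -0.53 -6.02]
[-0.55  0.36 -5.78]
[-0.38  0.31 -5.69]
t 27.75 pos [ 0.5268 -0.1211  0.0544] yaw -2.88 w 0.0595 F [-0.01 -0.31 -6.23] down err deg 0.31
tool delta [ 0.0016 -0.1206  0.0004] ry rad 0.0021
level rot [-0.0015  0.     -0.0051]
```

The right carton is the heavy one at about 6 N. I'll raise it to roughly 150 mm underside.

```bash

python3 -m creep '[{"translation":[0,-0.015,0],"delta_rot":[0,0,-0.003]},{"translation":[0,-0.025,0],"delta_rot":[0,0,0]},{"translation":[0,-0.025,0],"delta_rot":[0,0,0]},{"translation":[0,-0.025,0],"delta_rot":[0,0,0]},{"translation":[0,-0.015,0],"delta_rot":[0,0,0]},{"translation":[0,0,0],"delta_rot":[0,0,0]},{"translation":[0,0,0],"delta_rot":[0,0,0]},{"translation":[0,0,0],"delta_rot":[0,0,0]},{"translation":[0,0,0],"delta_rot":[0,0,0]}]'
python3 - <<'E'
from h import *
to([0.529,-0.121,0.175],-3);lvl()
a=camera('scene');b=camera('top');cv2.imwrite('pics/scene22.png',a[:230,100:])
cv2.imwrite('pics/s22.png',cv2.resize(a[90:230,145:365],None,fx=3.6,fy=3.6,interpolation=2));cv2.imwrite('pics/top22.png',b)
for nm,(u,v) in dict(L=(172,226),M=(219,214)).items():
    x0,y0=u-14,v-14
    c=cv2.resize(b[y0:y0+28,x0:x0+28],None,fx=10,fy=10,interpolation=cv2.INTER_CUBIC)
    h=cv2.cvtColor(c,cv2.COLOR_BGR2HSV);tape=((h[...,1]<75)&(h[...,2]>110)).astype(np.uint8)
    cn=cv2.findContours(tape,0,2)[0]
    if cn:
        r=cv2.minAreaRect(max(cn,key=cv2.contourArea));p=r[0]
        print(nm,onz('top',(p[0]+.5)/10-.5+x0,(p[1]+.5)/10-.5+y0,.09).round(4),r[1])
print(monitor.read_state()['qd'].round(3))
E
```

```text
time_s: 28.88
tool_pos: [0.526, -0.121, 0.164]
ee_rot: [-0.706, 0.019, -0.017, 0.708]
force: [0.0, 0.2, -4.9]
width: 0.0598
t 28.88 pos [ 0.526 -0.121  0.164] yaw -2.88 w 0.0598 F [ 0.01  0.2  -4.92] down err deg 0.23
tool delta [ 0.003  -0.011   0.0002] ry rad 0.002
level rot [-0.0021  0.     -0.0035]
L [0.4975 0.2523 0.09  ] (46.593360900878906, 161.4712677001953)
M [0.5493 0.0633 0.09  ] (46.70305252075195, 162.07028198242188)
[-0.    -0.003 -0.009 -0.     0.002 -0.001]
```

View pics/s22.png

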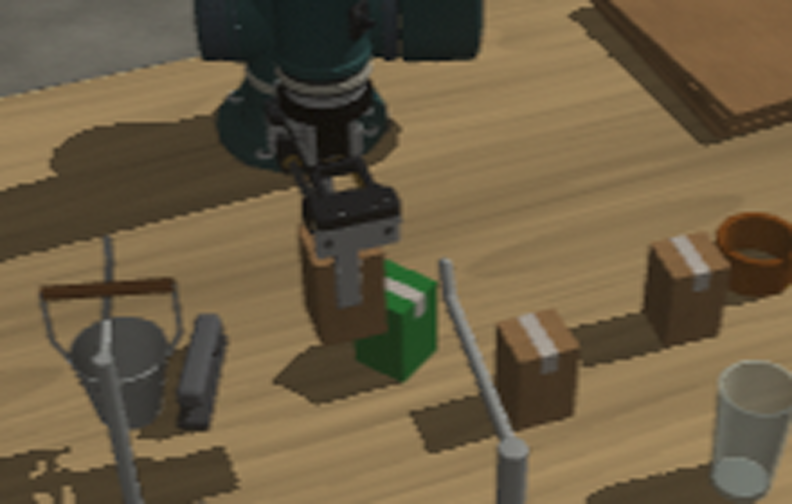

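View pics/top22.png

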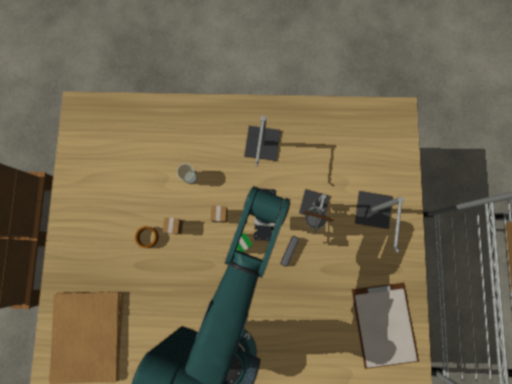

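```bash
python3 - <<'E'
from h import *
from cell import ctrl
c=np.array([.526,-.121]);
for sx,sy in((.03,-.03),(.03,.03)):
    print(proj('scene',[c[0]+sx,c[1]+sy,.149]),proj('scene',[c[0]+sx,c[1]+sy,.11]))
print('seen',325/3.6+145,345/3.6+90,387/3.6+145,333/3.6+90)
s=monitor.read_state();print(s['tool_pos'],s['force'],s['width'])
E
```

```text
[[232.63110481 186.28882445]] [[233.3401857  195.27376833]]
[[250.6372753  181.59001059]] [[250.96720012 190.57602505]]
seen 235.27777777777777 185.83333333333331 252.5 182.5
[ 0.52605107 -0.12105345  0.16410782] [-0.1624497  -0.08469567 -6.09406639] 0.059288913378021356
```

The carton's bottom corners are seen where an underside at 0.149 m would put them, so nothing has slipped. Handing in.

```bash
python3 -c "
from cell import ctrl
print(ctrl.hand_in())"
```

```text
the job is handed in; nothing more can be done
None
```

I hung the pail by its bar on the hook of the smallest stand, hefted the three cartons from left to right, and handed in holding the right carton, the heaviest.

| Carton | Measured weight | Where it ended |
|---|---|---|
| Left | about 2.1 N | back upright, within about 5 mm of its first measured position |
| Middle | about 2.1 N | back upright, within about 5 mm of its first measured position |
| Right | about 6 N | held level and still, underside about 0.15 m up, 60 mm between the jaws |

**Last checks:** The final pictures show the pail hanging upright and let go on the arm, and the tumbler, tape roll and stapler in place. The held carton's bottom corners were within about 3 px of where I expected them, so it had not slipped. The job was handed in at about 29 s; no verdict is reported.

**What failed or disagreed:**
- **Fingertip height:** The fingertips are about 20 mm higher than the reported TCP. My first grip on the pail's bar closed above it and touched nothing. I allowed for the offset in every later grasp.
- **Pail grip:** The bar's middle was about 5 mm off where I expected it in the grip. The pail still hung close to its middle.
- **Force noise:** Force readings varied by about ±0.8 N, well below the 4 N gap between light and heavy.

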